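# Swap the battery packs on the workshop charger and start the charge

## Robot

A 6-joint arm with a two-finger parallel gripper is mounted at the origin on the work surface. World frame = base frame: x ahead of the robot, y to its left, z up, the work surface at z = 0. Lengths are in m, angles in rad, forces in N, time in s.
With the tool pointing down it reaches from about 0.35 to 0.725 m from the base axis. Payload 4.3 kg.
Tool frame: the origin (TCP) lies midway between the tips of the shut fingers; the grasp point (between the pads) lies 19 mm behind it; z points along the fingers, y is the line along which they close (so a half turn about z gives the same grasp; the last joint's range is limited). The gripper opens to 85 mm and grips with 20 to 120 N. Pads are 22 mm wide; open, the fingers measure 114 mm over their backs; the gripper's body (76 mm by 85 mm) begins 54 mm behind the grasp point. The pads swing forward as they close: fully open they stand 13 mm farther back than shut.
Start: joints at [-1.368, 0.377, 0.081, 1.274, 0, 1.46], TCP at [0.177, -0.547, 0.231] pointing down, gripper open.
Joint ranges: [-2.72, 2.72], [-0.84, 1.66], [-1.02, 1.22], [-1.77, 2.12], [-1.37, 1.28], [-3.14, 3.14]. Speed limits (rad/s): [2.57, 2.57, 3.14, 3.14, 3.14, 3.14].

## Interface

Orientations are given as [roll, pitch, yaw] about the fixed x, y, z axes, in that order (R = Rz(yaw) Ry(pitch) Rx(roll)).
In Python, from station import bot gives the robot as it stands.
- The arm moves only by the shell command python3 -m crank 'ROWS' [FORCE]. ROWS is JSON, a list of rows, each an object of numbers: "hand": the closure, from 0 (fully open) to 1 (shut); "tx", "ty", "tz": the shift along the tool's x, y, z in units of 40 mm (1.0 is 40 mm); "ax", "ay", "az": the turn, a rotation vector about the tool's x, y, z in units of 6 degrees (1.0 is 6 degrees). A call has 1 to 20 rows; each row is the pose to reach, as a shift and turn from the pose commanded when the call began, along the tool's axes at that moment; what a row does not reach only later rows make up. A row lasts 1/10 s, in which the tool goes at most 50 mm and 8.59 degrees, less where a joint would pass 70% of its speed; a pose out of reach is approached as far as the arm can. A call with a gripper value outside its range is refused whole. The fingers move at their own pace and stop on an object; FORCE is the grip in N (left out, the last holds). Time passes only in rows, so rows that repeat a pose let the fingers close. It gives the time, the measured TCP pose, the force, the opening and the grip force at its end, in the units of the state.
- bot.observe(): the state, without advancing time (a new reading comes with each control period).
- bot.capture(name): name is "scene" or "top" or "wrist"; returns the picture (420x560x3 uint8, red, green, blue); there is no depth.
- bot.camera_model(name): a dict with "mtx" (3x3 intrinsics, pixels), "origin" and "attitude" of the camera in the world. Camera axes: x right, y down, z forward; pixel columns grow to the right and rows downward; lengths in m; the calibration is good to about 2 mm. A picture is of the moment at which its call begins: read the wrist's pose just before it. camera_model takes no time and is no camera call; for the wrist camera it gives the pose at the moment of the call.
- bot.job_done(): hands the job in; it is judged then, once.
The state is a dict: "clock": time; "joints": joint angles; "qd": joint speeds; "joint_torque": joint torques, N m; "tool_pos": TCP position; "tool_rot": TCP orientation; "wrist_force": force on the tool from outside, world axes, zero at the start; "wrist_torque": the same for the moment, N m; "width": finger opening in m; "finger_force": force on a finger pad.
Only numpy, scipy, OpenCV 4.12 (cv2) and the standard library are available. Lean on these libraries where they do the work, as an engineer would, in place of code of your own. Each camera call takes 0.05 s, during which the arm holds its last target. There are 200 camera calls.

## Task

Empty the yellow-railed charger dock of its charged packs (green band): press the red catch in front of each so that it pops loose, draw it out and stand it upright in the blue tray. Slide every flat pack (red band) into a dock bay, any bay, until its catch clicks up behind it; when all packs are swapped, press the recessed start button fully in with the tip of the orange scriber, hold it in for a moment, and lay the scriber back on the black rubber mat. Leave the jar, the steel tube offcut and the grinding disc where they are.

Things in the scene. Friction and masses are not known exactly. Their poses are not given: they have to be found in the camera images.
- dock: fixed charger dock: grey base 150 x 184 x 28 mm with two bays between yellow undercut rails, 90 mm apart. Origin: underside, midway between the two seated packs; x = the way packs slide in (away from the robot), z up. Base front at x = -85 mm. Each slot: 59 mm wide, 10.5 mm high over the floor, lips 44 mm apart, from x = -85 mm, lip tops 44.5 mm above the table; mouth flared out to x = -108 mm
- bay_left (a point): left (+y) bay: where the centre of a seated pack's underside lies, on the bay floor 28 mm above the table; axes as the dock's. A stop lies 4 mm behind a seated pack (top 58 mm above the table). A spring ejector pushes packs out with 5 to 7 N over the last 12 mm: push a pack 1 to 4 mm past the seated place and let go; it comes back to rest on the catch
- bay_right (a point): right (-y) bay: the same. To insert, bring the pack up level in front (pack centre at x = -135 mm or farther out from this point), its underside 0.5 to 1.5 mm over the bay floor, then slide it straight in: the catch has a ramp rising from its pad at x = -66 mm to a nose 7 mm over the bay floor at x = -46 to -40 mm
- catch_left (a joint): spring catch of the left bay, travel in m: 0 = up (locks the pack), 0.010 = fully down; 1.3 N at the top, 2.6 N at the bottom; returns by itself. It must go down 0.008 to free a pack. A pack pushed in rides down its ramp; it springs up behind the pack when home
- catch_right (a joint): spring catch of the right bay, travel in m: 0 = up (locks the pack), 0.010 = fully down; 1.3 N at the top, 2.6 N at the bottom; returns by itself. It must go down 0.008 to free a pack. A pack pushed in rides down its ramp; it springs up behind the pack when home
- pad_left (a point): top of the left catch's red thumb pad (34 wide, 40 long), at x = -112, z = -2 mm from the bay point when up; moves straight down with the catch. Pressed 8 to 10 mm, it lets the ejector push the seated pack 12 mm out towards the robot (near end then at x = -52 mm); the catch stays down under it, and the pack can be gripped and drawn out straight by 120 mm, then lifted
- pad_right (a point): the same for the right catch
- full_a: charged (green band on top) battery pack, 80 x 56 x 50 mm, 0.32 kg: a slide plate 80 x 56 x 8 mm at the bottom and on it a block 78 long, 38 wide, 8 to 50 mm high, to be gripped across its 38 mm width, fingertips 20 mm or more above the underside. Origin: centre of underside; x along the 80 mm, z up. Both ends alike. It starts seated in the left bay
- full_b: charged (green band on top) battery pack, 80 x 56 x 50 mm, 0.32 kg: a slide plate 80 x 56 x 8 mm at the bottom and on it a block 78 long, 38 wide, 8 to 50 mm high, to be gripped across its 38 mm width, fingertips 20 mm or more above the underside. Origin: centre of underside; x along the 80 mm, z up. Both ends alike. It starts seated in the right bay
- flat_a: flat (red band on top) battery pack, 80 x 56 x 50 mm, 0.32 kg: a slide plate 80 x 56 x 8 mm at the bottom and on it a block 78 long, 38 wide, 8 to 50 mm high, to be gripped across its 38 mm width, fingertips 20 mm or more above the underside. Origin: centre of underside; x along the 80 mm, z up. Both ends alike. May be absent
- flat_b: flat (red band on top) battery pack, 80 x 56 x 50 mm, 0.32 kg: a slide plate 80 x 56 x 8 mm at the bottom and on it a block 78 long, 38 wide, 8 to 50 mm high, to be gripped across its 38 mm width, fingertips 20 mm or more above the underside. Origin: centre of underside; x along the 80 mm, z up. Both ends alike. May be absent
- flat_c: flat (red band on top) battery pack, 80 x 56 x 50 mm, 0.32 kg: a slide plate 80 x 56 x 8 mm at the bottom and on it a block 78 long, 38 wide, 8 to 50 mm high, to be gripped across its 38 mm width, fingertips 20 mm or more above the underside. Origin: centre of underside; x along the 80 mm, z up. Both ends alike. May be absent
- tray: fixed blue tray, open box 150 (x) x 206 (y) x 20 mm high, walls and floor 5 mm thick; origin centre of the underside. Holds two packs side by side along y, with their length along x
- mat: fixed black rubber mat 160 (x) x 110 (y) x 4 mm; origin centre of the underside
- scriber: orange scriber, 120 mm long, 80 g: square handle 80 x 20 x 20 mm and a steel tip rod 8 mm thick that stands 40 mm out of the handle's -x end, on its centre line. Origin: centre of the handle's underside as it lies at the start (knocked, it may roll onto another side); x along it, the tip towards -x. It lies on the mat at the start
- scriber_tip (a point): end of the scriber's tip rod, at x = -80 mm, z = 10 mm from its origin
- start_box: fixed grey box 50 x 80 x 80 mm high near the robot, its button face turned away from the robot (its +x side). Origin: centre of the underside
- recess (a point): centre of the mouth of the 20 x 20 mm square recess in the box's +x face, 50 mm above the table. The green button's round face (17 mm across) lies 8 mm inside; it is pressed in the box's -x direction, so the scriber is held level, tip towards the box
- button (a joint): start button: 0 = out, 0.006 m = fully in; spring 2 N out, 5 N fully in; comes back by itself
- jar: bystander: glass jar with red cap, 60 mm wide, 90 high; origin centre of the underside
- offcut: bystander: upright square steel tube offcut 50 x 50 x 90 mm; origin centre of the underside
- disc: bystander: flat grinding disc 110 mm wide, 12 mm high; origin centre of the underside
Not all that is in view belongs to the job. What is shaped like the flat_c but pink is not meant. Leave any pink look-alike of the flat_a alone.

How it is judged:
On the way, in this order (a step that is already met when the one before it is completed fails the run):
1. every charged pack stands in the tray and every flat pack is home in a bay with its catch up behind it (in any order) (x of full_a in the frame of tray between -0.055 and 0.055 m and y of full_a in the frame of tray between -0.09 and 0.09 m and z of each of full_a, full_b in the frame of tray below 0.012 m and angle between each of full_a, full_b's own z axis and vertical below 0.15 rad and x of full_b in the frame of tray between -0.055 and 0.055 m and y of full_b in the frame of tray between -0.09 and 0.09 m and ((x of flat_a in the frame of bay_left between -0.004 and 0.004 m and y of flat_a in the frame of bay_left between -0.004 and 0.004 m and z of flat_a in the frame of bay_left between -0.004 and 0.004 m and angle between the x axis of flat_a and the x axis of bay_left, either way round below 0.08 rad and value of joint catch_left below 0.003 m) or (x of flat_a in the frame of bay_right between -0.004 and 0.004 m and y of flat_a in the frame of bay_right between -0.004 and 0.004 m and z of flat_a in the frame of bay_right between -0.004 and 0.004 m and angle between the x axis of flat_a and the x axis of bay_right, either way round below 0.08 rad and value of joint catch_right below 0.003 m)) and ((x of flat_b in the frame of bay_left between -0.004 and 0.004 m and y of flat_b in the frame of bay_left between -0.004 and 0.004 m and z of flat_b in the frame of bay_left between -0.004 and 0.004 m and angle between the x axis of flat_b and the x axis of bay_left, either way round below 0.08 rad and value of joint catch_left below 0.003 m) or (x of flat_b in the frame of bay_right between -0.004 and 0.004 m and y of flat_b in the frame of bay_right between -0.004 and 0.004 m and z of flat_b in the frame of bay_right between -0.004 and 0.004 m and angle between the x axis of flat_b and the x axis of bay_right, either way round below 0.08 rad and value of joint catch_right below 0.003 m)) and ((x of flat_c in the frame of bay_left between -0.004 and 0.004 m and y of flat_c in the frame of bay_left between -0.004 and 0.004 m and z of flat_c in the frame of bay_left between -0.004 and 0.004 m and angle between the x axis of flat_c and the x axis of bay_left, either way round below 0.08 rad and value of joint catch_left below 0.003 m) or (x of flat_c in the frame of bay_right between -0.004 and 0.004 m and y of flat_c in the frame of bay_right between -0.004 and 0.004 m and z of flat_c in the frame of bay_right between -0.004 and 0.004 m and angle between the x axis of flat_c and the x axis of bay_right, either way round below 0.08 rad and value of joint catch_right below 0.003 m))), for 0.2 s.
2. then the start button is pressed in with the scriber and held a moment (value of joint button above 0.0045 m and contact force between scriber and button_c0 above 1 N), for 0.2 s.
At the end, for the whole second after the job is handed in: charged packs upright on the tray floor (centre within 55 mm along x, 90 mm along y of its centre); flat packs within 4 mm of a bay's seated place, its catch under 3 mm down; scriber lying on the mat (handle centre within 70 mm along, 45 mm across); button out; nothing held (all of step 1 and x of scriber in the frame of mat between -0.07 and 0.07 m and y of scriber in the frame of mat between -0.045 and 0.045 m and z of scriber in the frame of mat below 0.032 m and z of scriber_tip in the frame of mat below 0.022 m and value of joint button below 0.001 m); the robot touches nothing.
It fails at once if the jar is pushed about or knocked over (distance of jar from where it was at the start of the episode above 0.03 m or angle between jar's own z axis and vertical above 0.4 rad).
It fails at once if the steel tube offcut is pushed about or knocked over (distance of offcut from where it was at the start of the episode above 0.03 m or angle between offcut's own z axis and vertical above 0.4 rad).
It fails at once if the grinding disc is pushed about or knocked over (distance of disc from where it was at the start of the episode above 0.03 m or angle between disc's own z axis and vertical above 0.4 rad).
Of flat_a, flat_b, flat_c only 1 to 2 are there at a start; the rules pass over those that are not, and their reading is None.
At some moment in a run one of flat_a, flat_b, flat_c, scriber may be knocked a few centimetres aside while the robot is not near it.
Once in a run the grip may slacken for a moment while it holds something.
It also fails if it takes over 210 s, if anything falls off the work surface, if the arm or the gripper's body presses on something with over 40 N, if the wrist force passes 120 N, or if a joint passes its speed limit or range.

## Working session

There is one attempt and no reset: what is moved stays moved. The work goes in short steps, Python scripts to look and compute and a shell command to move; the robot and the scene stay as the last step left them, time stands still between calls to the robot, and variables do not carry over. Pictures are saved under pics/ and viewed, at most 14 in all, crops included, and the job is handed in when it is done.

```bash
ls; mkdir -p pics
python3 - <<'E'
from station import bot
import cv2
print(bot.observe())
for n in ("scene","top"):
    im=bot.capture(n); cv2.imwrite(f"pics/{n}0.png",im[:,:,::-1])
    print(n,bot.camera_model(n))
E
```

```text
pics
{'clock': 0.0, 'joints': array([-1.36830796e+00,  3.78083481e-01,  7.96277845e-02,  1.27440173e+00,
        2.92547022e-06,  1.46050381e+00]), 'qd': array([ 0.00025358,  0.00081613, -0.00173749, -0.00201382,  0.00159458,
        0.00149765]), 'joint_torque': array([ 7.86720193e-04, -4.63601589e+01,  2.69876200e+01,  2.08346103e-02,
        7.93341073e-07, -4.28921112e-06]), 'tool_pos': array([ 0.17680862, -0.54645094,  0.23034995]), 'tool_rot': array([-3.13954440e+00, -2.29770541e-04,  3.12780638e-01]), 'wrist_force': array([ 0.06971766,  0.40967883, -0.13708092]), 'wrist_torque': array([0.00698525, 0.03206947, 0.02844922]), 'finger_force': 0.0, 'width': 0.08547354284298078}
scene {'mtx': array([[477.37415519,   0.        , 274.74022158],
       [  0.        , 477.37415519, 219.41161875],
       [  0.        ,   0.        ,   1.        ]]), 'origin': array([ 1.39170384, -0.04609119,  0.88077526]), 'attitude': array([-2.31311564, -0.00321731,  1.47594835])}
top {'mtx': array([[403.77180597,   0.        , 284.98168189],
       [  0.        , 403.77180597, 213.83192304],
       [  0.        ,   0.        ,   1.        ]]), 'origin': array([0.42580447, 0.03407263, 1.10834897]), 'attitude': array([-3.02545921,  0.00571592, -1.57822696])}
```

View pics/top0.png

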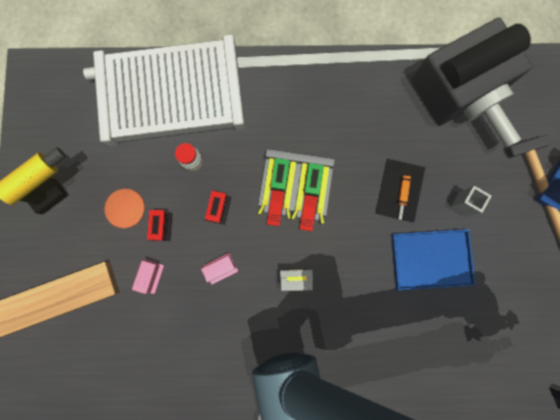

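View pics/scene0.png

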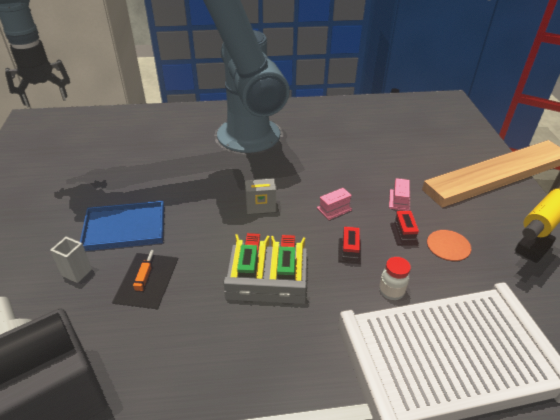

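Top view: dock about (297,190) with green packs at (280,175) and (313,180); mat and scriber (403,190); tray (433,258); start box (297,280). Red-banded candidates are (215,207) and (157,224). Pink look-alikes are (148,277) and (220,268). The two red ones with a dark body fit "flat pack". The jar (187,155), disc (124,208) and offcut (478,200) stay put.

```bash
cat > h.py <<'E'
from station import bot
import cv2, numpy as np
from scipy.spatial.transform import Rotation as R
def cam(n):
    m=bot.camera_model(n); return m["mtx"],np.array(m["origin"]),R.from_euler("xyz",m["attitude"]).as_matrix()
def cast(c,px,z):
    K,o,A=c; px=np.atleast_2d(px).astype(float)
    d=np.c_[px,np.ones(len(px))]@np.linalg.inv(K).T@A.T
    return o+d*((z-o[2])/d[:,2])[:,None]
def project(c,P):
    K,o,A=c; q=(np.atleast_2d(P)-o)@A@K.T; return q[:,:2]/q[:,2:]
RNG=dict(green=((45,120,60),(80,255,255)),red=((0,170,80),(5,255,255)),yellow=((24,120,100),(34,255,255)),
  orange=((6,170,120),(16,255,255)),blue=((105,150,50),(125,255,255)),black=((0,0,0),(180,255,32)))
def blobs(im,col,amin=30,roi=None):
    h=cv2.cvtColor(im,cv2.COLOR_RGB2HSV); lo,hi=RNG[col]; m=cv2.inRange(h,lo,hi)
    if col=="red": m|=cv2.inRange(h,(176,170,80),(180,255,255))
    if roi: k=np.zeros_like(m); x0,y0,x1,y1=roi; k[y0:y1,x0:x1]=1; m*=k
    cs,_=cv2.findContours(m,cv2.RETR_EXTERNAL,cv2.CHAIN_APPROX_NONE)
    return sorted([c[:,0] for c in cs if cv2.contourArea(c)>=amin],key=lambda c:-cv2.contourArea(c))
def rect(c,pix,z):
    p=cast(c,pix,z)[:,:2]; (ctr,wh,a)=cv2.minAreaRect((p*1000).astype(np.float32))
    if wh[0]<wh[1]: wh=wh[::-1]; a+=90
    a=(a+90)%180-90
    return np.round(ctr,1),np.round(wh,1),round(a,1)   # mm, long axis angle in deg
E
python3 - <<'E'
from h import *
im=cv2.imread("pics/top0.png")[:,:,::-1].copy(); c=cam("top"); sc=cv2.imread("pics/scene0.png")[:,:,::-1].copy(); cs=cam("scene")
for n,i,cc,lab in (("top",im,c,0),("scene",sc,cs,1)):
    for col,z in (("green",.078),("red",.05),("orange",.024),("blue",.02),("yellow",.0445)):
        for b in blobs(i,col): print(n,col,np.round(b.mean(0)),len(b),*rect(cc,b,z))
cv2.imwrite("pics/crop1.png",cv2.resize(im[110:310,100:350,::-1],None,fx=3.2,fy=3,interpolation=cv2.INTER_CUBIC)[:600,:800])
E
```

```text
top green [314. 179.] 82 [637.1 -35.7] [78.5 39.3] -9.0
top green [280. 174.] 82 [651.3  51.5] [77.8 39.3] -9.5
top red [156. 224.] 84 [523.9 379.4] [76.7 41.7] -0.5
top red [215. 206.] 81 [571.2 222.8] [79.  40.7] -13.2
top red [308. 213.] 87 [552.8 -22.2] [92.8 32.2] -10.8
top red [275. 207.] 86 [566.7  64.5] [91.6 32.5] -10.0
top red [185. 153.] 53 [716.3 307. ] [50.2 48.5] 1.1
top orange [405. 190.] 51 [ 614.3 -286.1] [58.2 21.4] -10.4
top blue [433. 259.] 257 [ 428.1 -354.7] [206.6 147.8] -86.5
top blue [550. 202.] 44 [ 581.3 -681.5] [57.3 20.2] 61.7
top blue [557. 174.] 26 [ 659.3 -704.2] [29.  13.6] -4.9
top yellow [ 24. 180.] 141 [648.4 742.9] [156.5  72.6] -51.2
top yellow [295. 190.] 235 [613.7  13.2] [155.6  48.7] -9.8
top yellow [267. 186.] 117 [625.5  87. ] [155.2  19.5] -11.6
top yellow [322. 194.] 119 [602.1 -59.8] [154.6  19.7] -6.5
top yellow [296. 278.] 37 [382.8  11.8] [46.9  7.7] 89.6
scene green [286. 259.] 78 [655.6  52.1] [77.4 37.4] -9.2
scene green [247. 257.] 76 [641.5 -35.8] [77.5 36.9] -9.3
scene red [532.  74.] 428 [-412.4 1275.1] [1487.1  150.8] -34.1
sc
[... 441 characters left out ...]
.3] [189.8 122.5] -85.8
scene blue [346.  39.] 110 [-732.6  485.8] [351.9 142.5] -13.5
scene blue [314.  10.] 102 [-1101.9   393.9] [320.  166.8] -10.3
scene blue [199.  13.] 81 [-1131.6  -193.5] [365.1 102. ] 8.7
scene blue [286.  69.] 64 [-422.9  190. ] [222.8  71.3] 11.1
scene blue [309.  92.] 60 [-236.8  241.6] [100.7  47.1] 84.9
scene blue [213.  95.] 56 [-241.5 -118.7] [91.2 38.3] 84.9
scene yellow [549. 206.] 84 [492.2 795.9] [153.3  52.7] -50.9
scene yellow [262. 257.] 93 [609.9  -1.5] [138.7  21.4] -11.9
scene yellow [274. 258.] 94 [613.5  29.3] [136.9  18. ] -6.3
scene yellow [299. 258.] 93 [623.  87.] [140.8  19. ] -11.1
scene yellow [236. 255.] 95 [598.8 -59.3] [138.   19.4] -6.2
```

View pics/crop1.png

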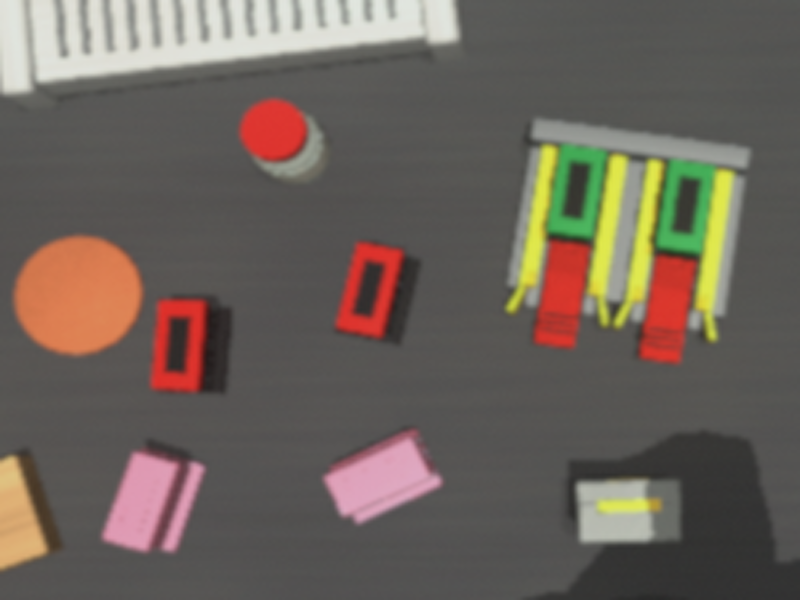

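Crop confirms it: two red-banded packs with dark bodies (the flats) and two wholly pink look-alikes. I'll move above the dock for a wrist look.

```bash
cat > d.py <<'E'
# python3 d.py x y z yaw_deg [pitchless, tool down] (mm, deg): delta from measured pose in tool units
import sys; from h import *
def delta(x,y,z,yaw):
    s=bot.observe(); A=R.from_euler("xyz",s["tool_rot"]); T=R.from_euler("xyz",[np.pi,0,np.radians(yaw)])
    t=A.inv().apply(np.array([x,y,z])/1000-s["tool_pos"])/.04; r=np.degrees((A.inv()*T).as_rotvec())/6
    return np.round(t,3),np.round(r,3)
if __name__=="__main__":
    print(*delta(*map(float,sys.argv[1:5])))
E
python3 d.py 550 20 250 170.8
```

```text
[ 13.235 -10.607  -0.467] [-3.000e-03 -2.400e-02 -2.548e+01]
```

```bash
python3 -m crank '[{"tx":13.235,"ty":-10.607,"tz":-0.467,"az":-25.48},{"tx":13.235,"ty":-10.607,"tz":-0.467,"az":-25.48},{"tx":13.235,"ty":-10.607,"tz":-0.467,"az":-25.48},{"tx":13.235,"ty":-10.607,"tz":-0.467,"az":-25.48},{"tx":13.235,"ty":-10.607,"tz":-0.467,"az":-25.48},{"tx":13.235,"ty":-10.607,"tz":-0.467,"az":-25.48},{"tx":13.235,"ty":-10.607,"tz":-0.467,"az":-25.48},{"tx":13.235,"ty":-10.607,"tz":-0.467,"az":-25.48},{"tx":13.235,"ty":-10.607,"tz":-0.467,"az":-25.48},{"tx":13.235,"ty":-10.607,"tz":-0.467,"az":-25.48},{"tx":13.235,"ty":-10.607,"tz":-0.467,"az":-25.48},{"tx":13.235,"ty":-10.607,"tz":-0.467,"az":-25.48},{"tx":13.235,"ty":-10.607,"tz":-0.467,"az":-25.48},{"tx":13.235,"ty":-10.607,"tz":-0.467,"az":-25.48},{"tx":13.235,"ty":-10.607,"tz":-0.467,"az":-25.48},{"tx":13.235,"ty":-10.607,"tz":-0.467,"az":-25.48},{"tx":13.235,"ty":-10.607,"tz":-0.467,"az":-25.48},{"tx":13.235,"ty":-10.607,"tz":-0.467,"az":-25.48},{"tx":13.235,"ty":-10.607,"tz":-0.467,"az":-25.48},{"tx":13.235,"ty":-10.607,"tz":-0.467,"az":-25.48}]'
python3 -m crank '[{},{},{}]'
python3 - <<'E'
from h import *
print(bot.observe()["tool_pos"],np.degrees(bot.observe()["tool_rot"]),bot.observe()["joints"])
c=cam("wrist"); im=bot.capture("wrist"); cv2.imwrite("pics/w1.png",im[:,:,::-1]); print(c)
for col,z in (("green",.078),("red",.026),("yellow",.0445)):
    for b in blobs(im,col,200): print(col,np.round(b.mean(0)),len(b),*rect(c,b,z))
E
python3 d.py 537.1 71.3 90 170.8
```

```text
[ 0.17679137 -0.5465443   0.23044084] [-1.79895049e+02 -1.16416282e-02  1.79180832e+01] [-1.36836903e+00  3.78034060e-01  7.97896739e-02  1.27439492e+00
  3.13623365e-07  1.46049389e+00]
(array([[304.92894669,   0.        , 275.42347926],
       [  0.        , 304.92894669, 208.77224649],
       [  0.        ,   0.        ,   1.        ]]), array([ 0.24137955, -0.52690473,  0.37301925]), array([[ 0.30774473, -0.91694573, -0.25397581],
       [-0.95146398, -0.29744067, -0.0790275 ],
       [-0.00307881,  0.26596913, -0.96397663]]))
[ 13.322 -11.922   3.535] [-2.000e-03 -2.000e-02 -2.548e+01]schema error: expected keys hand, tx, ty, tz, ax, ay, az
schema error: expected keys hand, tx, ty, tz, ax, ay, az
```

View pics/w1.png

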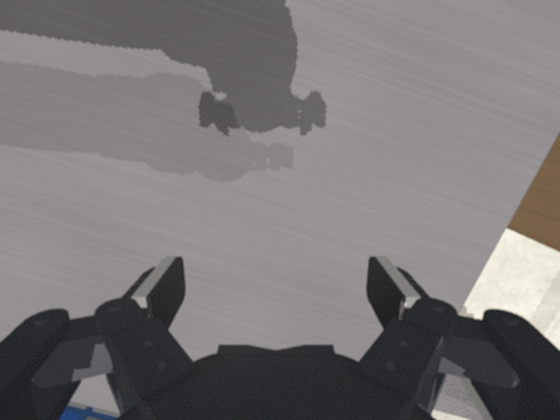

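The move was refused because every row needs all the keys. The wrist view shows only the bench and the fingers. Repeating with full rows.

```bash
python3 -m crank '[{"hand":0,"tx":13.24,"ty":-10.61,"tz":-0.47,"ax":0,"ay":0,"az":-25.48},{"hand":0,"tx":13.24,"ty":-10.61,"tz":-0.47,"ax":0,"ay":0,"az":-25.48},{"hand":0,"tx":13.24,"ty":-10.61,"tz":-0.47,"ax":0,"ay":0,"az":-25.48},{"hand":0,"tx":13.24,"ty":-10.61,"tz":-0.47,"ax":0,"ay":0,"az":-25.48},{"hand":0,"tx":13.24,"ty":-10.61,"tz":-0.47,"ax":0,"ay":0,"az":-25.48},{"hand":0,"tx":13.24,"ty":-10.61,"tz":-0.47,"ax":0,"ay":0,"az":-25.48},{"hand":0,"tx":13.24,"ty":-10.61,"tz":-0.47,"ax":0,"ay":0,"az":-25.48},{"hand":0,"tx":13.24,"ty":-10.61,"tz":-0.47,"ax":0,"ay":0,"az":-25.48},{"hand":0,"tx":13.24,"ty":-10.61,"tz":-0.47,"ax":0,"ay":0,"az":-25.48},{"hand":0,"tx":13.24,"ty":-10.61,"tz":-0.47,"ax":0,"ay":0,"az":-25.48},{"hand":0,"tx":13.24,"ty":-10.61,"tz":-0.47,"ax":0,"ay":0,"az":-25.48},{"hand":0,"tx":13.24,"ty":-10.61,"tz":-0.47,"ax":0,"ay":0,"az":-25.48},{"hand":0,"tx":13.24,"ty":-10.61,"tz":-0.47,"ax":0,"ay":0,"az":-25.48},{"hand":0,"tx":13.24,"ty":-10.61,"tz":-0.47,"ax":0,"ay":0,"az":-25.48},{"hand":0,"tx":13.24,"ty":-10.61,"tz":-0.47,"ax":0,"ay":0,"az":-25.48},{"hand":0,"tx":13.24,"ty":-10.61,"tz":-0.47,"ax":0,"ay":0,"az":-25.48},{"hand":0,"tx":13.24,"ty":-10.61,"tz":-0.47,"ax":0,"ay":0,"az":-25.48},{"hand":0,"tx":13.24,"ty":-10.61,"tz":-0.47,"ax":0,"ay":0,"az":-25.48},{"hand":0,"tx":13.24,"ty":-10.61,"tz":-0.47,"ax":0,"ay":0,"az":-25.48},{"hand":0,"tx":13.24,"ty":-10.61,"tz":-0.47,"ax":0,"ay":0,"az":-25.48}]'
python3 -m crank '[{"hand":0,"tx":0,"ty":0,"tz":0,"ax":0,"ay":0,"az":0},{"hand":0,"tx":0,"ty":0,"tz":0,"ax":0,"ay":0,"az":0},{"hand":0,"tx":0,"ty":0,"tz":0,"ax":0,"ay":0,"az":0}]'
python3 - <<'E'
from h import *
print(bot.observe()["joints"])
c=cam("wrist"); im=bot.capture("wrist"); cv2.imwrite("pics/w2.png",im[:,:,::-1])
for col,z in (("green",.078),("red",.026),("yellow",.0445)):
    for b in blobs(im,col,200): print(col,np.round(b.mean(0)),len(b),*rect(c,b,z))
E
python3 d.py 537.1 71.3 90 170.8
```

```text
clock: 2.15
tool_pos: [0.5501, 0.0197, 0.2498]
tool_rot: [-3.141, -0.0, 2.979]
wrist_force: [-0.2, 0.8, 0.4]
width: 0.0853
finger_force: 0.0
clock: 2.45
tool_pos: [0.5502, 0.0196, 0.2501]
tool_rot: [-3.142, -0.0, 2.98]
wrist_force: [-0.5, 0.2, -1.3]
width: 0.0855
finger_force: 0.0
[-7.95601591e-02  3.22856145e-01  5.08298520e-02  1.29878859e+00
 -7.78277597e-05  8.16839513e-02]
red [531. 280.] 133 [738.3 334. ] [59.8 42.4] -32.9
red [441. 175.] 161 [573.  217.8] [80.3 11.3] -9.0
yellow [340. 256.] 162 [656.2  83.3] [90.4 12.2] -5.8
yellow [265. 252.] 181 [635.5  -6.5] [103.2  14.3] -11.8
yellow [295. 249.] 149 [637.8  27.5] [87.  13.1] -6.8
[0.532 1.223 4.003] [-0.001  0.001 -0.005]
```

View pics/w2.png

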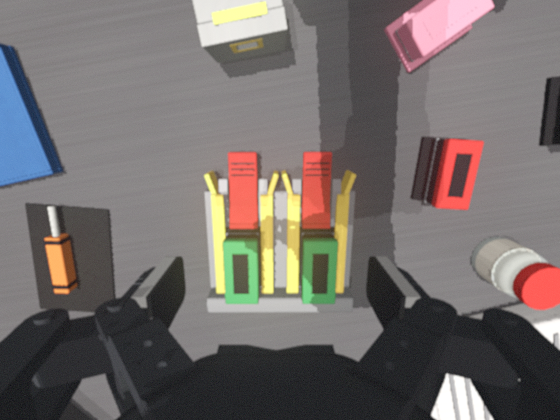

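The wrist view is aligned with the dock. Green packs are at (242,268) and (319,267), red pads at (242,165) and (317,165), scriber at (60,260). One refinement of the dock from this view.

```bash
sed -i 's/green=((45,120,60)/green=((45,110,40)/' h.py
python3 - <<'E'
from h import *
im=cv2.imread("pics/w2.png")[:,:,::-1].copy(); c=cam("wrist")
RNG["green"]=((45,80,50),(85,255,255)); RNG["red"]=((0,120,80),(8,255,255))
for col,z,roi in (("green",.078,(190,225,370,310)),("red",.026,(190,140,370,232)),("yellow",.0445,(190,160,370,300)),("red",.05,(400,120,490,220)),("orange",.024,(30,200,110,310))):
    for b in blobs(im,col,100,roi): print(col,np.round(b.mean(0)),len(b),*rect(c,b,z))
E
```

```text
green [319. 271.] 185 [650.9  52.4] [81.2 39.6] -8.2
green [241. 271.] 185 [637.1 -34.5] [80.  38.8] -9.6
red [243. 190.] 205 [556.2 -22.7] [97.  35.5] -10.1
red [316. 190.] 204 [570.2  67.1] [96.  35.5] -7.9
yellow [340. 256.] 162 [656.2  83.4] [90.5 12.2] -5.7
yellow [265. 252.] 181 [635.5  -6.5] [103.2  14.3] -11.8
yellow [295. 249.] 149 [637.8  27.5] [87.  13.1] -6.8
red [457. 173.] 205 [570.9 222.9] [79.2 44.6] -12.6
```

```bash
python3 -m crank '[{"hand":1,"tx":0.56,"ty":1.23,"tz":0,"ax":0,"ay":0,"az":0},{"hand":1,"tx":0.56,"ty":1.23,"tz":2,"ax":0,"ay":0,"az":0},{"hand":1,"tx":0.56,"ty":1.23,"tz":4,"ax":0,"ay":0,"az":0},{"hand":1,"tx":0.56,"ty":1.23,"tz":4,"ax":0,"ay":0,"az":0},{"hand":1,"tx":0.56,"ty":1.23,"tz":4,"ax":0,"ay":0,"az":0},{"hand":1,"tx":0.56,"ty":1.23,"tz":4.8,"ax":0,"ay":0,"az":0},{"hand":1,"tx":0.56,"ty":1.23,"tz":5.4,"ax":0,"ay":0,"az":0},{"hand":1,"tx":0.56,"ty":1.23,"tz":5.6,"ax":0,"ay":0,"az":0},{"hand":1,"tx":0.56,"ty":1.23,"tz":5.7,"ax":0,"ay":0,"az":0},{"hand":1,"tx":0.56,"ty":1.23,"tz":5.77,"ax":0,"ay":0,"az":0},{"hand":1,"tx":0.56,"ty":1.23,"tz":5.83,"ax":0,"ay":0,"az":0},{"hand":1,"tx":0.56,"ty":1.23,"tz":5.83,"ax":0,"ay":0,"az":0},{"hand":1,"tx":0.56,"ty":1.23,"tz":5.83,"ax":0,"ay":0,"az":0},{"hand":1,"tx":0.56,"ty":1.23,"tz":5.83,"ax":0,"ay":0,"az":0}]' 40
python3 - <<'E'
from h import *
c=cam("top"); im=bot.capture("top"); cv2.imwrite("pics/t2.png",im[150:250,230:370,::-1])
for b in blobs(im,"green"): print(np.round(b.mean(0)),*rect(c,b,.078))
E
```

```text
clock: 3.9
tool_pos: [0.537, 0.0718, 0.0175]
tool_rot: [3.141, 0.002, 2.981]
wrist_force: [0.3, 0.3, 2.1]
width: 0.0001
finger_force: 1.0
[314. 179.] [637.4 -35.7] [79.5 39.3] -9.0
```

```bash
python3 -m crank '[{"hand":1,"tx":0,"ty":0,"tz":0.04,"ax":0,"ay":0,"az":0},{"hand":1,"tx":0,"ty":0,"tz":0.04,"ax":0,"ay":0,"az":0},{"hand":1,"tx":0,"ty":0,"tz":0.04,"ax":0,"ay":0,"az":0},{"hand":1,"tx":0,"ty":0,"tz":0.04,"ax":0,"ay":0,"az":0},{"hand":0.9,"tx":0,"ty":0,"tz":-1,"ax":0,"ay":0,"az":0},{"hand":0,"tx":0,"ty":0,"tz":-2,"ax":0,"ay":0,"az":0},{"hand":0,"tx":0,"ty":0,"tz":-3,"ax":0,"ay":0,"az":0},{"hand":0,"tx":0.5,"ty":0,"tz":-4,"ax":0,"ay":0,"az":0},{"hand":0,"tx":0.5,"ty":0,"tz":-4,"ax":0,"ay":0,"az":0},{"hand":0,"tx":0.5,"ty":0,"tz":-4,"ax":0,"ay":0,"az":0}]'
python3 - <<'E'
from h import *
RNG["green"]=((45,80,50),(85,255,255)); RNG["red"]=((0,120,80),(8,255,255))
for n in ("top","wrist"):
  c=cam(n); im=bot.capture(n)
  for b in blobs(im,"green"): print(n,np.round(b.mean(0)),*rect(c,b,.078))
cv2.imwrite("pics/w3.png",im[:,:,::-1])
E
```

```text
clock: 4.95
tool_pos: [0.5164, 0.0751, 0.1773]
tool_rot: [3.141, 0.001, 2.981]
wrist_force: [-0.1, -0.3, -0.6]
width: 0.0801
finger_force: 0.0
top [314. 178.] [637.  -35.7] [81.8 39.4] -8.8
wrist [276. 315.] [615.2  59.4] [69.7 37.7] -9.2
wrist [190. 332.] [621.9 -26.3] [56.6 31.9] -7.3
```

View pics/w3.png

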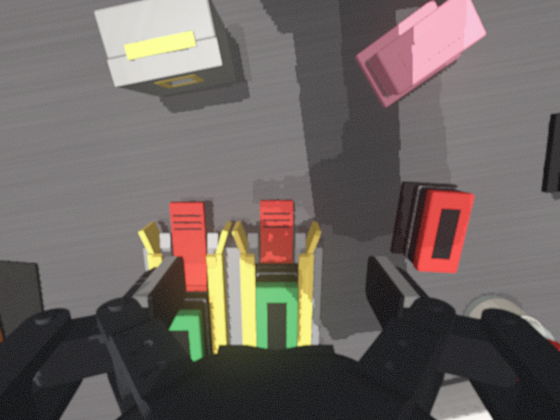

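The left pack has popped out: its near edge is at row 280 against about 308 for the right one. Next is to grip it and draw it out.

```bash
python3 d.py 640.6 55 48 170.9
```

```text
[-3.182  0.011  3.172] [-0.006 -0.026 -0.016]
```

```bash
python3 -m crank '[{"hand":0,"tx":-1.2,"ty":0.01,"tz":0,"ax":0,"ay":0,"az":0},{"hand":0,"tx":-2.3,"ty":0.01,"tz":0,"ax":0,"ay":0,"az":0},{"hand":0,"tx":-3.18,"ty":0.01,"tz":0,"ax":0,"ay":0,"az":0},{"hand":0,"tx":-3.18,"ty":0.01,"tz":1,"ax":0,"ay":0,"az":0},{"hand":0,"tx":-3.18,"ty":0.01,"tz":2,"ax":0,"ay":0,"az":0},{"hand":0,"tx":-3.18,"ty":0.01,"tz":2.7,"ax":0,"ay":0,"az":0},{"hand":0,"tx":-3.18,"ty":0.01,"tz":3.15,"ax":0,"ay":0,"az":0},{"hand":0,"tx":-3.18,"ty":0.01,"tz":3.15,"ax":0,"ay":0,"az":0},{"hand":1,"tx":-3.18,"ty":0.01,"tz":3.15,"ax":0,"ay":0,"az":0},{"hand":1,"tx":-3.18,"ty":0.01,"tz":3.15,"ax":0,"ay":0,"az":0},{"hand":1,"tx":-3.18,"ty":0.01,"tz":3.15,"ax":0,"ay":0,"az":0},{"hand":1,"tx":-3.18,"ty":0.01,"tz":3.15,"ax":0,"ay":0,"az":0},{"hand":1,"tx":-3.18,"ty":0.01,"tz":3.15,"ax":0,"ay":0,"az":0},{"hand":1,"tx":-3.18,"ty":0.01,"tz":3.15,"ax":0,"ay":0,"az":0},{"hand":1,"tx":-3.18,"ty":0.01,"tz":3.15,"ax":0,"ay":0,"az":0},{"hand":1,"tx":-3.18,"ty":0.01,"tz":3.15,"ax":0,"ay":0,"az":0},{"hand":1,"tx":-3.18,"ty":0.01,"tz":3.15,"ax":0,"ay":0,"az":0}]' 60
```

```text
clock: 6.75
tool_pos: [0.6433, 0.0551, 0.0526]
tool_rot: [3.141, 0.003, 2.981]
wrist_force: [0.4, 0.5, 6.5]
width: 0.037
finger_force: 61.7
```

```bash
python3 -m crank '[{"hand":1,"tx":0,"ty":0,"tz":-0.1,"ax":0,"ay":0,"az":0},{"hand":1,"tx":0.1,"ty":0,"tz":-0.1,"ax":0,"ay":0,"az":0},{"hand":1,"tx":0.3,"ty":0,"tz":-0.1,"ax":0,"ay":0,"az":0},{"hand":1,"tx":0.5,"ty":0,"tz":-0.1,"ax":0,"ay":0,"az":0},{"hand":1,"tx":0.7,"ty":0,"tz":-0.1,"ax":0,"ay":0,"az":0}]'
```

```text
clock: 7.25
tool_pos: [0.6129, 0.0597, 0.0546]
tool_rot: [-3.141, -0.001, 2.981]
wrist_force: [0.9, 0.2, -1.3]
width: 0.0366
finger_force: 67.5
```

```bash
python3 -m crank '[{"hand":1,"tx":0.3,"ty":0,"tz":0,"ax":0,"ay":0,"az":0},{"hand":1,"tx":0.6,"ty":0,"tz":0,"ax":0,"ay":0,"az":0},{"hand":1,"tx":0.9,"ty":0,"tz":0,"ax":0,"ay":0,"az":0},{"hand":1,"tx":1.2,"ty":0,"tz":0,"ax":0,"ay":0,"az":0},{"hand":1,"tx":1.5,"ty":0,"tz":0,"ax":0,"ay":0,"az":0},{"hand":1,"tx":1.8,"ty":0,"tz":0,"ax":0,"ay":0,"az":0},{"hand":1,"tx":2.1,"ty":0,"tz":0,"ax":0,"ay":0,"az":0},{"hand":1,"tx":2.4,"ty":0,"tz":0,"ax":0,"ay":0,"az":0},{"hand":1,"tx":2.4,"ty":0,"tz":0,"ax":0,"ay":0,"az":0},{"hand":1,"tx":2.4,"ty":0,"tz":-0.3,"ax":0,"ay":0,"az":0},{"hand":1,"tx":2.4,"ty":0,"tz":-1,"ax":0,"ay":0,"az":0},{"hand":1,"tx":2.4,"ty":0,"tz":-2,"ax":0,"ay":0,"az":0},{"hand":1,"tx":2.4,"ty":0,"tz":-3,"ax":0,"ay":0,"az":0},{"hand":1,"tx":2.4,"ty":0,"tz":-3,"ax":0,"ay":0,"az":0},{"hand":1,"tx":2.4,"ty":0,"tz":-3,"ax":0,"ay":0,"az":0}]'
# tray slot +y: tray centre (428,-354.7) yaw 3.5, y offset +45
python3 d.py 425.3 -309.8 172 183.5
```

```text
clock: 8.75
tool_pos: [0.5213, 0.0748, 0.1766]
tool_rot: [3.141, 0.004, 2.981]
wrist_force: [-0.1, -0.6, -3.7]
width: 0.0372
finger_force: 67.4
[ 0.83  -9.874  0.105] [ 1.000e-03  4.100e-02 -2.118e+00]
```

```bash
python3 -m crank '[{"hand":1,"tx":0.1,"ty":-1.2,"tz":0.1,"ax":0,"ay":0,"az":-0.3},{"hand":1,"tx":0.2,"ty":-2.4,"tz":0.1,"ax":0,"ay":0,"az":-0.6},{"hand":1,"tx":0.3,"ty":-3.6,"tz":0.1,"ax":0,"ay":0,"az":-0.9},{"hand":1,"tx":0.4,"ty":-4.8,"tz":0.1,"ax":0,"ay":0,"az":-1.2},{"hand":1,"tx":0.5,"ty":-6,"tz":0.1,"ax":0,"ay":0,"az":-1.5},{"hand":1,"tx":0.6,"ty":-7.2,"tz":0.1,"ax":0,"ay":0,"az":-1.8},{"hand":1,"tx":0.7,"ty":-8.4,"tz":0.1,"ax":0,"ay":0,"az":-2},{"hand":1,"tx":0.83,"ty":-9.5,"tz":0.1,"ax":0,"ay":0,"az":-2.12},{"hand":1,"tx":0.83,"ty":-9.87,"tz":0.1,"ax":0,"ay":0,"az":-2.12},{"hand":1,"tx":0.83,"ty":-9.87,"tz":0.1,"ax":0,"ay":0,"az":-2.12},{"hand":1,"tx":0.83,"ty":-9.87,"tz":0.1,"ax":0,"ay":0,"az":-2.12}]'
python3 - <<'E'
from h import *
c=cam("top"); im=bot.capture("top"); cv2.imwrite("pics/t3.png",cv2.resize(im[130:310,350:510,::-1],None,fx=3,fy=3))
RNG["green"]=((45,80,50),(85,255,255))
for b in blobs(im,"green"): print(np.round(b.mean(0)),*rect(c,b,.2))
c=cam("wrist"); im=bot.capture("wrist")
for b in blobs(im,"green"): print(np.round(b.mean(0)),*rect(c,b,.2))
E
python3 d.py 425.3 -309.8 30 183.5
```

```text
clock: 9.85
tool_pos: [0.423, -0.3083, 0.1696]
tool_rot: [3.139, -0.002, -3.08]
wrist_force: [0.3, 0.1, -2.6]
width: 0.0371
finger_force: 67.3
[314. 179.] [612.1 -27.5] [71.8 34.7] -8.8
[441. 279.] [ 387.8 -308.3] [46.5 41.6] 4.1
[276. 236.] [ 402.4 -309.9] [75.9 37.6] 3.4
[-0.045 -0.063  3.504] [ 0.019 -0.01   0.02 ]
```

View pics/t3.png

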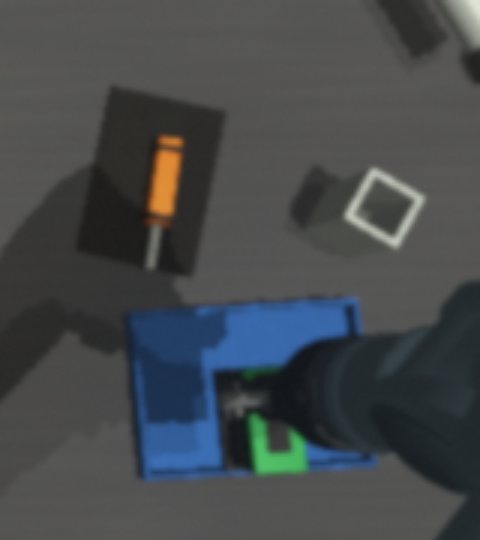

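The offset in the image shows the pack is gripped about 20 mm off centre, because it had slid further out than the nominal 12 mm. I'll compensate by 24 mm and set it down.

```bash
python3 -m crank '[{"hand":1,"tx":-0.6,"ty":0,"tz":0,"ax":0,"ay":0,"az":0},{"hand":1,"tx":-0.6,"ty":0,"tz":1,"ax":0,"ay":0,"az":0},{"hand":1,"tx":-0.6,"ty":0,"tz":2,"ax":0,"ay":0,"az":0},{"hand":1,"tx":-0.6,"ty":0,"tz":2.8,"ax":0,"ay":0,"az":0},{"hand":1,"tx":-0.6,"ty":0,"tz":3.2,"ax":0,"ay":0,"az":0},{"hand":1,"tx":-0.6,"ty":0,"tz":3.35,"ax":0,"ay":0,"az":0},{"hand":1,"tx":-0.6,"ty":0,"tz":3.45,"ax":0,"ay":0,"az":0},{"hand":1,"tx":-0.6,"ty":0,"tz":3.53,"ax":0,"ay":0,"az":0},{"hand":1,"tx":-0.6,"ty":0,"tz":3.53,"ax":0,"ay":0,"az":0},{"hand":1,"tx":-0.6,"ty":0,"tz":3.53,"ax":0,"ay":0,"az":0}]'
```

```text
clock: 10.95
tool_pos: [0.4482, -0.3086, 0.0306]
tool_rot: [-3.14, 0.001, -3.08]
wrist_force: [0.3, -0.8, -2.9]
width: 0.0371
finger_force: 67.1
```

```bash
python3 -m crank '[{"hand":1,"tx":0,"ty":0,"tz":0.05,"ax":0,"ay":0,"az":0},{"hand":1,"tx":0,"ty":0,"tz":0.1,"ax":0,"ay":0,"az":0},{"hand":1,"tx":0,"ty":0,"tz":0.15,"ax":0,"ay":0,"az":0},{"hand":1,"tx":0,"ty":0,"tz":0.15,"ax":0,"ay":0,"az":0},{"hand":1,"tx":0,"ty":0,"tz":0.15,"ax":0,"ay":0,"az":0}]'
```

```text
clock: 11.45
tool_pos: [0.4485, -0.3089, 0.0295]
tool_rot: [-3.139, 0.003, -3.08]
wrist_force: [-10.7, 7.1, 37.2]
width: 0.0363
finger_force: 72.5
```

```bash
python3 -m crank '[{"hand":1,"tx":0,"ty":0,"tz":-0.1,"ax":0,"ay":0,"az":0},{"hand":0,"tx":0,"ty":0,"tz":-0.1,"ax":0,"ay":0,"az":0},{"hand":0,"tx":0,"ty":0,"tz":-0.1,"ax":0,"ay":0,"az":0},{"hand":0,"tx":0,"ty":0,"tz":-0.1,"ax":0,"ay":0,"az":0},{"hand":0,"tx":0,"ty":0,"tz":-0.1,"ax":0,"ay":0,"az":0},{"hand":0,"tx":0,"ty":0,"tz":-0.1,"ax":0,"ay":0,"az":0},{"hand":0,"tx":0,"ty":0,"tz":-1,"ax":0,"ay":0,"az":0},{"hand":0,"tx":0,"ty":0,"tz":-2,"ax":0,"ay":0,"az":0},{"hand":0,"tx":0,"ty":0,"tz":-3.5,"ax":0,"ay":0,"az":0},{"hand":0,"tx":0,"ty":0,"tz":-4.5,"ax":0,"ay":0,"az":0},{"hand":0,"tx":0,"ty":0,"tz":-4.5,"ax":0,"ay":0,"az":0}]'
python3 - <<'E'
from h import *
RNG["green"]=((45,80,50),(85,255,255))
c=cam("wrist"); im=bot.capture("wrist"); cv2.imwrite("pics/w4.png",im[:,:,::-1])
for b in blobs(im,"green"): print(np.round(b.mean(0)),*rect(c,b,.055))
E
# press pad_right: bay_right(638.2,-35.9)+R(-9.1)*(-118,0)
python3 d.py 521.7 -17.2 205 170.9
```

```text
clock: 12.55
tool_pos: [0.451, -0.3111, 0.2112]
tool_rot: [-3.132, 0.009, -3.08]
wrist_force: [0.4, -0.6, -0.1]
width: 0.0854
finger_force: 0.0
[279. 169.] [ 429.3 -310.5] [78.2 40.3] 3.0
[-2.241  7.199  0.038] [-0.053  0.065  2.104]
```

View pics/w4.png

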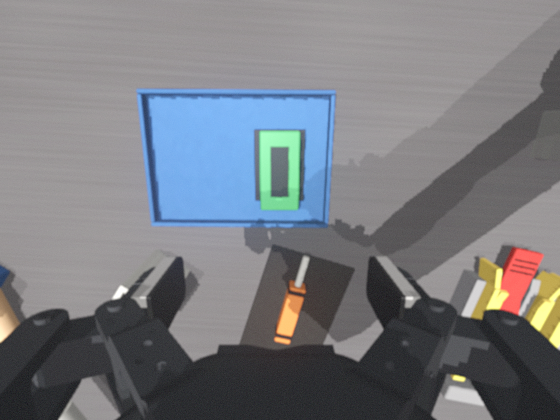

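The pack stands in the tray at (279,169), as intended. Next, the right catch.

```bash
python3 -m crank '[{"hand":1,"tx":-0.3,"ty":1.2,"tz":0.04,"ax":0,"ay":0,"az":0.5},{"hand":1,"tx":-0.7,"ty":2.3,"tz":0.04,"ax":0,"ay":0,"az":1},{"hand":1,"tx":-1.1,"ty":3.4,"tz":0.04,"ax":0,"ay":0,"az":1.5},{"hand":1,"tx":-1.5,"ty":4.5,"tz":0.04,"ax":0,"ay":0,"az":2.1},{"hand":1,"tx":-1.9,"ty":5.7,"tz":0.04,"ax":0,"ay":0,"az":2.1},{"hand":1,"tx":-2.24,"ty":6.8,"tz":0.04,"ax":0,"ay":0,"az":2.1},{"hand":1,"tx":-2.24,"ty":7.2,"tz":1,"ax":0,"ay":0,"az":2.1},{"hand":1,"tx":-2.24,"ty":7.2,"tz":2,"ax":0,"ay":0,"az":2.1},{"hand":1,"tx":-2.24,"ty":7.2,"tz":3,"ax":0,"ay":0,"az":2.1},{"hand":1,"tx":-2.24,"ty":7.2,"tz":3.8,"ax":0,"ay":0,"az":2.1},{"hand":1,"tx":-2.24,"ty":7.2,"tz":4.4,"ax":0,"ay":0,"az":2.1},{"hand":1,"tx":-2.24,"ty":7.2,"tz":4.6,"ax":0,"ay":0,"az":2.1},{"hand":1,"tx":-2.24,"ty":7.2,"tz":4.7,"ax":0,"ay":0,"az":2.1},{"hand":1,"tx":-2.24,"ty":7.2,"tz":4.75,"ax":0,"ay":0,"az":2.1},{"hand":1,"tx":-2.24,"ty":7.2,"tz":4.76,"ax":0,"ay":0,"az":2.1},{"hand":1,"tx":-2.24,"ty":7.2,"tz":4.76,"ax":0,"ay":0,"az":2.1},{"hand":1,"tx":-2.24,"ty":7.2,"tz":4.76,"ax":0,"ay":0,"az":2.1}]' 40
python3 -m crank '[{"hand":1,"tx":0,"ty":0,"tz":0,"ax":0,"ay":0,"az":0},{"hand":1,"tx":0,"ty":0,"tz":-1,"ax":0,"ay":0,"az":0},{"hand":0,"tx":0,"ty":0,"tz":-2,"ax":0,"ay":0,"az":0},{"hand":0,"tx":0.5,"ty":0,"tz":-3,"ax":0,"ay":0,"az":0},{"hand":0,"tx":1,"ty":0,"tz":-4,"ax":0,"ay":0,"az":0},{"hand":0,"tx":1,"ty":0,"tz":-4.8,"ax":0,"ay":0,"az":0},{"hand":0,"tx":1,"ty":0,"tz":-4.8,"ax":0,"ay":0,"az":0},{"hand":0,"tx":1,"ty":0,"tz":-4.8,"ax":0,"ay":0,"az":0}]'
python3 - <<'E'
from h import *
RNG["green"]=((45,80,50),(85,255,255))
c=cam("wrist"); im=bot.capture("wrist"); cv2.imwrite("pics/w5.png",im[:,:,::-1])
for b in blobs(im,"green"): print(np.round(b.mean(0)),*rect(c,b,.078))
c=cam("top"); im=bot.capture("top")
for b in blobs(im,"green"): print(np.round(b.mean(0)),*rect(c,b,.078))
E
```

```text
clock: 14.3
tool_pos: [0.5195, -0.0151, 0.0154]
tool_rot: [-3.142, 0.001, 2.983]
wrist_force: [-6.1, 0.0, 16.0]
width: -0.0001
finger_force: 7.8
clock: 15.1
tool_pos: [0.4806, -0.009, 0.2063]
tool_rot: [-3.141, 0.003, 2.983]
wrist_force: [-0.0, 0.8, 0.1]
width: 0.0847
finger_force: 0.0
[275. 317.] [604.5 -30. ] [78.1 37.6] -8.9
[  2. 214.] [ 454.1 -259. ] [23.8  8.1] -22.7
[420. 258.] [ 430.7 -302.1] [77.6 40.6] 3.6
```

full_b has popped and slid to (604.5, -30). I'll grip it there.

```bash
python3 d.py 604.5 -30.3 51.5 170.9
```

```text
[-3.186 -0.036  3.813] [-0.001 -0.017  0.003]
```

```bash
python3 -m crank '[{"hand":0,"tx":-1.2,"ty":-0.04,"tz":0.4,"ax":0,"ay":0,"az":0},{"hand":0,"tx":-2.3,"ty":-0.04,"tz":0.6,"ax":0,"ay":0,"az":0},{"hand":0,"tx":-3.19,"ty":-0.04,"tz":1,"ax":0,"ay":0,"az":0},{"hand":0,"tx":-3.19,"ty":-0.04,"tz":2,"ax":0,"ay":0,"az":0},{"hand":0,"tx":-3.19,"ty":-0.04,"tz":3,"ax":0,"ay":0,"az":0},{"hand":0,"tx":-3.19,"ty":-0.04,"tz":3.6,"ax":0,"ay":0,"az":0},{"hand":0,"tx":-3.19,"ty":-0.04,"tz":3.81,"ax":0,"ay":0,"az":0},{"hand":0,"tx":-3.19,"ty":-0.04,"tz":3.81,"ax":0,"ay":0,"az":0},{"hand":1,"tx":-3.19,"ty":-0.04,"tz":3.81,"ax":0,"ay":0,"az":0},{"hand":1,"tx":-3.19,"ty":-0.04,"tz":3.81,"ax":0,"ay":0,"az":0},{"hand":1,"tx":-3.19,"ty":-0.04,"tz":3.81,"ax":0,"ay":0,"az":0},{"hand":1,"tx":-3.19,"ty":-0.04,"tz":3.81,"ax":0,"ay":0,"az":0},{"hand":1,"tx":-3.19,"ty":-0.04,"tz":3.81,"ax":0,"ay":0,"az":0},{"hand":1,"tx":-3.19,"ty":-0.04,"tz":3.81,"ax":0,"ay":0,"az":0},{"hand":1,"tx":-3.19,"ty":-0.04,"tz":3.81,"ax":0,"ay":0,"az":0}]' 60
python3 -m crank '[{"hand":1,"tx":0.3,"ty":0,"tz":0,"ax":0,"ay":0,"az":0},{"hand":1,"tx":0.6,"ty":0,"tz":0,"ax":0,"ay":0,"az":0},{"hand":1,"tx":0.9,"ty":0,"tz":0,"ax":0,"ay":0,"az":0},{"hand":1,"tx":1.2,"ty":0,"tz":0,"ax":0,"ay":0,"az":0},{"hand":1,"tx":1.5,"ty":0,"tz":0,"ax":0,"ay":0,"az":0},{"hand":1,"tx":1.8,"ty":0,"tz":0,"ax":0,"ay":0,"az":0},{"hand":1,"tx":2.1,"ty":0,"tz":0,"ax":0,"ay":0,"az":0},{"hand":1,"tx":2.4,"ty":0,"tz":0,"ax":0,"ay":0,"az":0},{"hand":1,"tx":2.6,"ty":0,"tz":0,"ax":0,"ay":0,"az":0},{"hand":1,"tx":2.6,"ty":0,"tz":0,"ax":0,"ay":0,"az":0},{"hand":1,"tx":2.6,"ty":0,"tz":-0.3,"ax":0,"ay":0,"az":0},{"hand":1,"tx":2.6,"ty":0,"tz":-1,"ax":0,"ay":0,"az":0},{"hand":1,"tx":2.6,"ty":0,"tz":-2,"ax":0,"ay":0,"az":0},{"hand":1,"tx":2.6,"ty":0,"tz":-3,"ax":0,"ay":0,"az":0},{"hand":1,"tx":2.6,"ty":0,"tz":-3.2,"ax":0,"ay":0,"az":0},{"hand":1,"tx":2.6,"ty":0,"tz":-3.2,"ax":0,"ay":0,"az":0}]'
python3 - <<'E'
from h import *
RNG["green"]=((45,80,50),(85,255,255)); s=bot.observe()["tool_pos"]; print(s)
c=cam("wrist"); im=bot.capture("wrist"); cv2.imwrite("pics/w6.png",im[:,:,::-1])
for b in blobs(im,"green"): print(np.round(b.mean(0)),*rect(c,b,s[2]+.025))
E
# tray slot -y: (428,-354.7)+45*(sin3.5,-cos3.5)
python3 d.py 430.7 -399.6 172 183.5
```

```text
clock: 16.7
tool_pos: [0.607, -0.0307, 0.0547]
tool_rot: [3.142, 0.003, 2.983]
wrist_force: [-0.3, -0.4, 6.7]
width: 0.0367
finger_force: 62.2
clock: 18.3
tool_pos: [0.5048, -0.0144, 0.1829]
tool_rot: [-3.142, 0.005, 2.983]
wrist_force: [-0.1, 0.1, -3.9]
width: 0.0367
finger_force: 61.3
[ 0.50482878 -0.0144292   0.18286508]
[275. 272.] [501.8 -14.6] [71.4 38.5] -9.1
[ 0.272 -9.801  0.223] [-2.000e-03  8.000e-03 -2.097e+00]
```

```bash
python3 -m crank '[{"hand":1,"tx":0.1,"ty":-1.2,"tz":0,"ax":0,"ay":0,"az":-0.3},{"hand":1,"tx":0.1,"ty":-2.4,"tz":0,"ax":0,"ay":0,"az":-0.6},{"hand":1,"tx":0.1,"ty":-3.6,"tz":0,"ax":0,"ay":0,"az":-0.9},{"hand":1,"tx":0.1,"ty":-4.8,"tz":0,"ax":0,"ay":0,"az":-1.2},{"hand":1,"tx":0.2,"ty":-6,"tz":0,"ax":0,"ay":0,"az":-1.5},{"hand":1,"tx":0.2,"ty":-7.2,"tz":0,"ax":0,"ay":0,"az":-1.8},{"hand":1,"tx":0.3,"ty":-8.4,"tz":0,"ax":0,"ay":0,"az":-2.1},{"hand":1,"tx":0.27,"ty":-9.5,"tz":0,"ax":0,"ay":0,"az":-2.1},{"hand":1,"tx":0.27,"ty":-9.8,"tz":0.2,"ax":0,"ay":0,"az":-2.1},{"hand":1,"tx":0.27,"ty":-9.8,"tz":1.2,"ax":0,"ay":0,"az":-2.1},{"hand":1,"tx":0.27,"ty":-9.8,"tz":2.2,"ax":0,"ay":0,"az":-2.1},{"hand":1,"tx":0.27,"ty":-9.8,"tz":3.2,"ax":0,"ay":0,"az":-2.1},{"hand":1,"tx":0.27,"ty":-9.8,"tz":3.6,"ax":0,"ay":0,"az":-2.1},{"hand":1,"tx":0.27,"ty":-9.8,"tz":3.7,"ax":0,"ay":0,"az":-2.1},{"hand":1,"tx":0.27,"ty":-9.8,"tz":3.73,"ax":0,"ay":0,"az":-2.1},{"hand":1,"tx":0.27,"ty":-9.8,"tz":3.73,"ax":0,"ay":0,"az":-2.1}]'
```

```text
clock: 19.95
tool_pos: [0.4284, -0.3962, 0.0302]
tool_rot: [3.136, -0.004, -3.079]
wrist_force: [-2.3, 2.8, 7.2]
width: 0.0368
finger_force: 66.2
```

```bash
python3 -m crank '[{"hand":0,"tx":0,"ty":0,"tz":-0.05,"ax":0,"ay":0,"az":0},{"hand":0,"tx":0,"ty":0,"tz":-0.05,"ax":0,"ay":0,"az":0},{"hand":0,"tx":0,"ty":0,"tz":-0.05,"ax":0,"ay":0,"az":0},{"hand":0,"tx":0,"ty":0,"tz":-0.05,"ax":0,"ay":0,"az":0},{"hand":0,"tx":0,"ty":0,"tz":-1,"ax":0,"ay":0,"az":0},{"hand":0,"tx":0,"ty":0,"tz":-2,"ax":0,"ay":0,"az":0},{"hand":0,"tx":0,"ty":0,"tz":-3.5,"ax":0,"ay":0,"az":0},{"hand":0,"tx":0,"ty":0,"tz":-4.5,"ax":0,"ay":0,"az":0},{"hand":0,"tx":0,"ty":0,"tz":-4.5,"ax":0,"ay":0,"az":0}]'
python3 - <<'E'
from h import *
RNG["green"]=((45,80,50),(85,255,255))
c=cam("wrist"); im=bot.capture("wrist")
for b in blobs(im,"green"): print(np.round(b.mean(0)),*rect(c,b,.055))
c=cam("top"); im=bot.capture("top")
for b in blobs(im,"red"): print(np.round(b.mean(0)),*rect(c,b,.05))
E
python3 d.py 572 223 200 167.2
```

```text
clock: 20.85
tool_pos: [0.4334, -0.4029, 0.2199]
tool_rot: [-3.13, 0.009, -3.08]
wrist_force: [-0.1, -0.2, -0.1]
width: 0.0853
finger_force: 0.0
[366. 191.] [ 429.8 -312.7] [78.9 41.3] 3.6
[284. 188.] [ 431.5 -396.4] [79.8 39.9] 3.5
[156. 224.] [523.9 379.4] [76.7 41.7] -0.5
[215. 206.] [571.3 223.1] [79.  40.1] -13.2
[308. 213.] [551.  -21.6] [88.8 32. ] -10.3
[275. 208.] [564.9  64.8] [88.1 32.2] -10.4
[185. 153.] [716.3 307. ] [50.2 48.5] 1.1
[-4.467 15.345  0.293] [-0.029  0.029  2.72 ]
```

Both charged packs are in the tray. Now to the first flat.

```bash
python3 -m crank '[{"hand":0,"tx":-0.3,"ty":1.2,"tz":0.2,"ax":0,"ay":0,"az":0.2},{"hand":0,"tx":-0.6,"ty":2.4,"tz":0.2,"ax":0,"ay":0,"az":0.4},{"hand":0,"tx":-0.9,"ty":3.6,"tz":0.2,"ax":0,"ay":0,"az":0.6},{"hand":0,"tx":-1.3,"ty":4.8,"tz":0.2,"ax":0,"ay":0,"az":0.8},{"hand":0,"tx":-1.7,"ty":6,"tz":0.2,"ax":0,"ay":0,"az":1},{"hand":0,"tx":-2.1,"ty":7.2,"tz":0.2,"ax":0,"ay":0,"az":1.2},{"hand":0,"tx":-2.5,"ty":8.4,"tz":0.2,"ax":0,"ay":0,"az":1.5},{"hand":0,"tx":-2.9,"ty":9.6,"tz":0.2,"ax":0,"ay":0,"az":1.8},{"hand":0,"tx":-3.3,"ty":10.8,"tz":0.2,"ax":0,"ay":0,"az":2},{"hand":0,"tx":-3.7,"ty":12,"tz":0.2,"ax":0,"ay":0,"az":2.2},{"hand":0,"tx":-4,"ty":13.2,"tz":0.2,"ax":0,"ay":0,"az":2.4},{"hand":0,"tx":-4.3,"ty":14.4,"tz":0.2,"ax":0,"ay":0,"az":2.6},{"hand":0,"tx":-4.47,"ty":15.34,"tz":0.29,"ax":0,"ay":0,"az":2.72},{"hand":0,"tx":-4.47,"ty":15.34,"tz":0.29,"ax":0,"ay":0,"az":2.72},{"hand":0,"tx":-4.47,"ty":15.34,"tz":0.29,"ax":0,"ay":0,"az":2.72}]'
python3 - <<'E'
from h import *
RNG["red"]=((0,120,80),(8,255,255))
c=cam("wrist"); im=bot.capture("wrist"); cv2.imwrite("pics/w7.png",im[:,:,::-1])
for b in blobs(im,"red"): print(np.round(b.mean(0)),*rect(c,b,.05))
from d import delta
print(delta(572,223,25,167.2))
E
```

```text
clock: 22.45
tool_pos: [0.5697, 0.2243, 0.1975]
tool_rot: [-3.139, -0.004, 2.92]
wrist_force: [-0.1, 0.1, -0.7]
width: 0.0853
finger_force: 0.0
[433. 109.] [523.9 379.9] [79.1 43.5] -2.8
[278. 196.] [571.2 226. ] [80.2 39.9] -13.0
[133. 221.] [564.8  79.3] [90.3 34.6] -13.0
[ 50. 225.] [552.4  -2.7] [91.3 36.4] -14.8
[367. 322.] [731.5 289.6] [57.8 28.8] 15.9
(array([-0.065,  0.013,  4.327]), array([-0.022, -0.029,  0.004]))
```

View pics/w7.png

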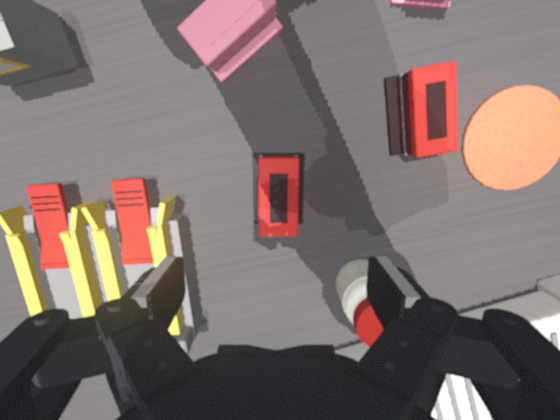

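Flat_a is at (278,196) and flat_b at (433,109); the jar is clear of the fingers. Grip flat_a.

```bash
python3 -m crank '[{"hand":0,"tx":-0.04,"ty":0.04,"tz":1,"ax":0,"ay":0,"az":0},{"hand":0,"tx":-0.04,"ty":0.04,"tz":2,"ax":0,"ay":0,"az":0},{"hand":0,"tx":-0.04,"ty":0.04,"tz":3,"ax":0,"ay":0,"az":0},{"hand":0,"tx":-0.04,"ty":0.04,"tz":3.9,"ax":0,"ay":0,"az":0},{"hand":0,"tx":-0.04,"ty":0.04,"tz":4.28,"ax":0,"ay":0,"az":0},{"hand":0,"tx":-0.04,"ty":0.04,"tz":4.28,"ax":0,"ay":0,"az":0},{"hand":1,"tx":-0.04,"ty":0.04,"tz":4.28,"ax":0,"ay":0,"az":0},{"hand":1,"tx":-0.04,"ty":0.04,"tz":4.28,"ax":0,"ay":0,"az":0},{"hand":1,"tx":-0.04,"ty":0.04,"tz":4.28,"ax":0,"ay":0,"az":0},{"hand":1,"tx":-0.04,"ty":0.04,"tz":4.28,"ax":0,"ay":0,"az":0},{"hand":1,"tx":-0.04,"ty":0.04,"tz":4.28,"ax":0,"ay":0,"az":0},{"hand":1,"tx":-0.04,"ty":0.04,"tz":4.28,"ax":0,"ay":0,"az":0},{"hand":1,"tx":-0.04,"ty":0.04,"tz":4.28,"ax":0,"ay":0,"az":0},{"hand":1,"tx":-0.04,"ty":0.04,"tz":4.28,"ax":0,"ay":0,"az":0}]' 80
```

```text
clock: 23.9
tool_pos: [0.5747, 0.2256, 0.0309]
tool_rot: [3.14, 0.004, 2.918]
wrist_force: [0.2, -0.4, 6.2]
width: 0.0361
finger_force: 82.7
```

```bash
for i in 1 ; do python3 -m crank '[{"hand":1,"tx":0,"ty":0,"tz":-0.1,"ax":0,"ay":0,"az":0},{"hand":1,"tx":0,"ty":0,"tz":-0.2,"ax":0,"ay":0,"az":0},{"hand":1,"tx":0,"ty":0,"tz":-0.2,"ax":0,"ay":0,"az":0},{"hand":1,"tx":0,"ty":0,"tz":-0.2,"ax":0,"ay":0,"az":0},{"hand":1,"tx":0,"ty":0,"tz":-0.2,"ax":0,"ay":0,"az":0}]' | grep -E "pos|force"; done
python3 -m crank '[{"hand":1,"tx":0,"ty":0,"tz":0.05,"ax":0,"ay":0,"az":0},{"hand":1,"tx":0,"ty":0,"tz":0.05,"ax":0,"ay":0,"az":0},{"hand":1,"tx":0,"ty":0,"tz":0.05,"ax":0,"ay":0,"az":0}]'| grep -E "pos|force"
python3 -m crank '[{"hand":1,"tx":0,"ty":0,"tz":0.03,"ax":0,"ay":0,"az":0},{"hand":1,"tx":0,"ty":0,"tz":0.03,"ax":0,"ay":0,"az":0},{"hand":1,"tx":0,"ty":0,"tz":0.03,"ax":0,"ay":0,"az":0}]'| grep -E "pos|force"
python3 -m crank '[{"hand":1,"tx":0,"ty":0,"tz":0.03,"ax":0,"ay":0,"az":0},{"hand":1,"tx":0,"ty":0,"tz":0.03,"ax":0,"ay":0,"az":0},{"hand":1,"tx":0,"ty":0,"tz":0.03,"ax":0,"ay":0,"az":0}]'| grep -E "pos|force"
python3 -m crank '[{"hand":1,"tx":0,"ty":0,"tz":0.03,"ax":0,"ay":0,"az":0},{"hand":1,"tx":0,"ty":0,"tz":0.03,"ax":0,"ay":0,"az":0},{"hand":1,"tx":0,"ty":0,"tz":0.03,"ax":0,"ay":0,"az":0}]'| grep -E "pos|force"
```

```text
tool_pos: [0.5726, 0.225, 0.0364]
wrist_force: [0.6, 0.0, -3.5]
finger_force: 81.5
tool_pos: [0.5728, 0.2251, 0.0346]
wrist_force: [-0.1, 0.1, -3.2]
finger_force: 81.5
tool_pos: [0.573, 0.2251, 0.0336]
wrist_force: [0.5, -0.2, -2.9]
finger_force: 81.5
tool_pos: [0.5729, 0.2251, 0.0324]
wrist_force: [0.2, 0.1, -3.2]
finger_force: 81.5
tool_pos: [0.573, 0.2251, 0.0312]
wrist_force: [0.6, -0.0, -3.4]
finger_force: 81.5
```

```bash
python3 -m crank '[{"hand":1,"tx":0,"ty":0,"tz":0.02,"ax":0,"ay":0,"az":0},{"hand":1,"tx":0,"ty":0,"tz":0.02,"ax":0,"ay":0,"az":0},{"hand":1,"tx":0,"ty":0,"tz":0.02,"ax":0,"ay":0,"az":0}]'| grep -E "pos|force"
python3 -m crank '[{"hand":1,"tx":0,"ty":0,"tz":0.02,"ax":0,"ay":0,"az":0},{"hand":1,"tx":0,"ty":0,"tz":0.02,"ax":0,"ay":0,"az":0},{"hand":1,"tx":0,"ty":0,"tz":0.02,"ax":0,"ay":0,"az":0}]'| grep -E "pos|force"
python3 -m crank '[{"hand":1,"tx":0,"ty":0,"tz":0.02,"ax":0,"ay":0,"az":0},{"hand":1,"tx":0,"ty":0,"tz":0.02,"ax":0,"ay":0,"az":0},{"hand":1,"tx":0,"ty":0,"tz":0.02,"ax":0,"ay":0,"az":0}]'| grep -E "pos|force"
python3 -m crank '[{"hand":1,"tx":0,"ty":0,"tz":0.02,"ax":0,"ay":0,"az":0},{"hand":1,"tx":0,"ty":0,"tz":0.02,"ax":0,"ay":0,"az":0},{"hand":1,"tx":0,"ty":0,"tz":0.02,"ax":0,"ay":0,"az":0}]'| grep -E "pos|force"
```

```text
tool_pos: [0.5731, 0.2251, 0.0309]
wrist_force: [-2.0, -0.7, 1.5]
finger_force: 81.9
tool_pos: [0.5731, 0.2251, 0.0309]
wrist_force: [-3.6, -0.9, 7.0]
finger_force: 82.9
tool_pos: [0.5731, 0.2252, 0.0309]
wrist_force: [-6.4, -2.3, 12.6]
finger_force: 83.5
tool_pos: [0.5731, 0.2252, 0.0309]
wrist_force: [-7.6, -1.8, 17.1]
finger_force: 84.1
```

Contact shows the pack's underside is 30.9 mm below the TCP, so I'll insert with the TCP at z = 60 mm. Lift and bring it before the left bay.

```bash
python3 -m crank '[{"hand":1,"tx":0,"ty":0,"tz":-1,"ax":0,"ay":0,"az":0},{"hand":1,"tx":0,"ty":0,"tz":-2,"ax":0,"ay":0,"az":0},{"hand":1,"tx":0,"ty":0,"tz":-3,"ax":0,"ay":0,"az":0},{"hand":1,"tx":0,"ty":0,"tz":-3,"ax":0,"ay":0,"az":0},{"hand":1,"tx":0,"ty":0,"tz":-3,"ax":0,"ay":0,"az":0}]'
python3 - <<'E'
from h import *
RNG["red"]=((0,120,80),(8,255,255)); s=bot.observe(); s=s["tool_pos"]; print(s)
c=cam("wrist"); im=bot.capture("wrist")
for b in blobs(im,"red",500): print(np.round(b.mean(0)),*rect(c,b,s[2]+.0191))
from d import delta
for z in (150,70,60): print(delta(512,75.6,z,170.9))
E
```

```text
clock: 27.3
tool_pos: [0.574, 0.2254, 0.1488]
tool_rot: [3.14, 0.002, 2.918]
wrist_force: [-0.3, 0.1, -3.8]
width: 0.0363
finger_force: 81.7
[0.57403305 0.22541913 0.14877075]
[275. 263.] [570.3 225.7] [80.5 38.9] -12.7
[463.  98.] [516.1 311.4] [40.3 23.1] -2.6
[105. 232.] [537.1 158.8] [46.2 17.9] -13.7
[ 12. 240.] [531.6 119. ] [49.3 12.7] -26.4
(array([ 0.649, -3.978, -0.073]), array([-0.006, -0.01 , -0.617]))
(array([ 0.647, -3.976,  1.927]), array([-0.006, -0.01 , -0.617]))
(array([ 0.647, -3.976,  2.177]), array([-0.006, -0.01 , -0.617]))
```

```bash
python3 -m crank '[{"hand":1,"tx":0.2,"ty":-1.1,"tz":-0.07,"ax":0,"ay":0,"az":-0.2},{"hand":1,"tx":0.4,"ty":-2.2,"tz":-0.07,"ax":0,"ay":0,"az":-0.4},{"hand":1,"tx":0.65,"ty":-3.3,"tz":-0.07,"ax":0,"ay":0,"az":-0.6},{"hand":1,"tx":0.65,"ty":-3.98,"tz":-0.07,"ax":0,"ay":0,"az":-0.62},{"hand":1,"tx":0.65,"ty":-3.98,"tz":0,"ax":0,"ay":0,"az":-0.62},{"hand":1,"tx":0.65,"ty":-3.98,"tz":0.9,"ax":0,"ay":0,"az":-0.62},{"hand":1,"tx":0.65,"ty":-3.98,"tz":1.7,"ax":0,"ay":0,"az":-0.62},{"hand":1,"tx":0.65,"ty":-3.98,"tz":2.05,"ax":0,"ay":0,"az":-0.62},{"hand":1,"tx":0.65,"ty":-3.98,"tz":2.12,"ax":0,"ay":0,"az":-0.62},{"hand":1,"tx":0.65,"ty":-3.98,"tz":2.12,"ax":0,"ay":0,"az":-0.62},{"hand":1,"tx":0.65,"ty":-3.98,"tz":2.12,"ax":0,"ay":0,"az":-0.62}]'
python3 - <<'E'
from d import *
print(bot.observe()["tool_pos"]); print(delta(512,75.6,60,170.9))
RNG["red"]=((0,120,80),(8,255,255)); s=bot.observe(); s=s["tool_pos"]
c=cam("wrist"); im=bot.capture("wrist"); cv2.imwrite("pics/w8.png",im[:,:,::-1])
for b in blobs(im,"red",500): print(np.round(b.mean(0)),*rect(c,b,s[2]+.0191))
# home target
dx=np.array([np.cos(np.radians(-9.1)),np.sin(np.radians(-9.1))]); h=np.array([652.4,53.3])+dx*(3.7+3)
print(h,delta(*h,60,170.9))
E
```

```text
clock: 28.45
tool_pos: [0.513, 0.0759, 0.0637]
tool_rot: [3.141, 0.001, 2.983]
wrist_force: [0.0, 0.1, -2.3]
width: 0.0363
finger_force: 82.0
[0.51304501 0.0759363  0.06365597]
(array([ 0.025, -0.012,  0.091]), array([0.002, 0.008, 0.007]))
[276. 260.] [509.5  75.8] [83.5 39.4] -9.4
[138. 275.] [501.2  15.7] [27.1 24.7] -8.7
[659.01567251  52.24034095] (array([-3.688, -0.011,  0.108]), array([0.003, 0.016, 0.007]))
```

View pics/w8.png

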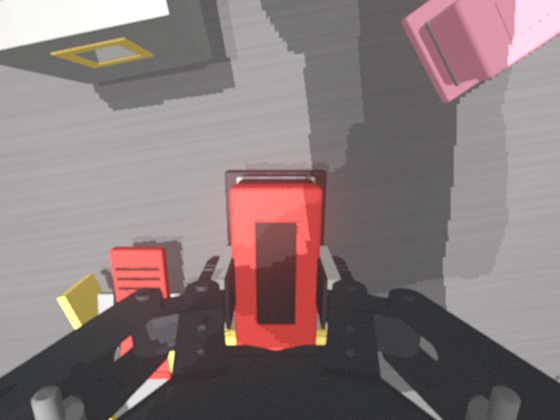

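The pack is held square in front of the left bay, centred at (276,260). Lower the last millimetres and slide in.

```bash
python3 -m crank '[{"hand":1,"tx":0,"ty":-0.01,"tz":0.09,"ax":0,"ay":0,"az":0},{"hand":1,"tx":0,"ty":-0.01,"tz":0.09,"ax":0,"ay":0,"az":0},{"hand":1,"tx":0,"ty":-0.01,"tz":0.09,"ax":0,"ay":0,"az":0},{"hand":1,"tx":0,"ty":-0.01,"tz":0.09,"ax":0,"ay":0,"az":0}]'
python3 -m crank '[{"hand":1,"tx":-0.3,"ty":0,"tz":0,"ax":0,"ay":0,"az":0},{"hand":1,"tx":-0.6,"ty":0,"tz":0,"ax":0,"ay":0,"az":0},{"hand":1,"tx":-0.9,"ty":0,"tz":0,"ax":0,"ay":0,"az":0},{"hand":1,"tx":-1.2,"ty":0,"tz":0,"ax":0,"ay":0,"az":0},{"hand":1,"tx":-1.4,"ty":0,"tz":0,"ax":0,"ay":0,"az":0},{"hand":1,"tx":-1.4,"ty":0,"tz":0,"ax":0,"ay":0,"az":0}]'
```

```text
clock: 28.9
tool_pos: [0.5125, 0.0752, 0.0599]
tool_rot: [3.142, 0.0, 2.983]
wrist_force: [0.6, -0.1, -3.6]
width: 0.0366
finger_force: 82.0
clock: 29.5
tool_pos: [0.569, 0.0662, 0.06]
tool_rot: [3.142, 0.002, 2.983]
wrist_force: [-1.0, 1.2, -1.8]
width: 0.0361
finger_force: 82.3
```

```bash
python3 -m crank '[{"hand":1,"tx":-0.25,"ty":0,"tz":0,"ax":0,"ay":0,"az":0},{"hand":1,"tx":-0.5,"ty":0,"tz":0,"ax":0,"ay":0,"az":0},{"hand":1,"tx":-0.75,"ty":0,"tz":0,"ax":0,"ay":0,"az":0},{"hand":1,"tx":-1,"ty":0,"tz":0,"ax":0,"ay":0,"az":0},{"hand":1,"tx":-1.25,"ty":0,"tz":0,"ax":0,"ay":0,"az":0},{"hand":1,"tx":-1.5,"ty":0,"tz":0,"ax":0,"ay":0,"az":0},{"hand":1,"tx":-1.75,"ty":0,"tz":0,"ax":0,"ay":0,"az":0},{"hand":1,"tx":-2,"ty":0,"tz":0,"ax":0,"ay":0,"az":0},{"hand":1,"tx":-2.1,"ty":0,"tz":0,"ax":0,"ay":0,"az":0},{"hand":1,"tx":-2.1,"ty":0,"tz":0,"ax":0,"ay":0,"az":0}]'
python3 d.py 659 52.24 60 170.9
```

```text
clock: 30.5
tool_pos: [0.6493, 0.0534, 0.0592]
tool_rot: [-3.142, -0.003, 2.983]
wrist_force: [-5.0, 0.2, 1.7]
width: 0.0359
finger_force: 82.8
[-0.245  0.011 -0.02 ] [-0.001 -0.032  0.004]
```

```bash
python3 -m crank '[{"hand":1,"tx":-0.1,"ty":0,"tz":0,"ax":0,"ay":0,"az":0},{"hand":1,"tx":-0.2,"ty":0,"tz":0,"ax":0,"ay":0,"az":0},{"hand":1,"tx":-0.28,"ty":0,"tz":0,"ax":0,"ay":0,"az":0},{"hand":1,"tx":-0.28,"ty":0,"tz":0,"ax":0,"ay":0,"az":0},{"hand":1,"tx":-0.28,"ty":0,"tz":0,"ax":0,"ay":0,"az":0}]'
```

```text
clock: 31.0
tool_pos: [0.6589, 0.0518, 0.0592]
tool_rot: [-3.141, -0.005, 2.983]
wrist_force: [-7.1, 1.1, 3.2]
width: 0.0361
finger_force: 83.1
```

```bash
python3 -m crank '[{"hand":1,"tx":-0.04,"ty":0,"tz":0,"ax":0,"ay":0,"az":0},{"hand":1,"tx":-0.04,"ty":0,"tz":0,"ax":0,"ay":0,"az":0},{"hand":1,"tx":-0.04,"ty":0,"tz":0,"ax":0,"ay":0,"az":0},{"hand":1,"tx":-0.04,"ty":0,"tz":0,"ax":0,"ay":0,"az":0}]'|grep -E "pos|wrist"
```

```text
tool_pos: [0.66, 0.0516, 0.0592]
wrist_force: [-7.8, 0.6, 4.4]
```

```bash
python3 -m crank '[{"hand":1,"tx":-0.04,"ty":0,"tz":0,"ax":0,"ay":0,"az":0},{"hand":1,"tx":-0.04,"ty":0,"tz":0,"ax":0,"ay":0,"az":0},{"hand":1,"tx":-0.04,"ty":0,"tz":0,"ax":0,"ay":0,"az":0}]'|grep -E "pos|wrist"
python3 -m crank '[{"hand":0,"tx":0,"ty":0,"tz":0,"ax":0,"ay":0,"az":0},{"hand":0,"tx":0,"ty":0,"tz":0,"ax":0,"ay":0,"az":0},{"hand":0,"tx":0,"ty":0,"tz":0,"ax":0,"ay":0,"az":0},{"hand":0,"tx":0,"ty":0,"tz":0,"ax":0,"ay":0,"az":0},{"hand":0,"tx":0,"ty":0,"tz":-1,"ax":0,"ay":0,"az":0},{"hand":0,"tx":1,"ty":0,"tz":-2,"ax":0,"ay":0,"az":0},{"hand":0,"tx":2,"ty":0,"tz":-3,"ax":0,"ay":0,"az":0},{"hand":0,"tx":3,"ty":0.6,"tz":-4,"ax":0,"ay":0,"az":0},{"hand":0,"tx":3,"ty":1.5,"tz":-4,"ax":0,"ay":0,"az":0},{"hand":0,"tx":3,"ty":1.5,"tz":-4,"ax":0,"ay":0,"az":0}]'
python3 - <<'E'
from d import *
RNG["red"]=((0,120,80),(8,255,255))
c=cam("wrist"); im=bot.capture("wrist"); cv2.imwrite("pics/w9.png",im[:,:,::-1])
for b in blobs(im,"red",500): print(np.round(b.mean(0)),*rect(c,b,.078))
c=cam("top"); im=bot.capture("top")
for b in blobs(im,"red"): print(np.round(b.mean(0)),"@78",*rect(c,b,.078),"@50",*rect(c,b,.05))
print(delta(527,379,200,178.5))
E
```

```text
tool_pos: [0.6601, 0.0516, 0.0593]
wrist_force: [-11.9, 1.2, 7.4]
clock: 32.7
tool_pos: [0.5563, 0.1334, 0.2238]
tool_rot: [3.138, 0.006, 2.988]
wrist_force: [0.6, -0.9, 0.2]
width: 0.0857
finger_force: 0.0
[513. 118.] [520.9 358.2] [72.5 42.9] -2.8
[219. 204.] [557.7  78. ] [82.8 30.3] -10.8
[215. 291.] [650.3  54.1] [81.1 40.2] -10.7
[140. 203.] [545.4   2.3] [82.6 31.2] -12.7
[455. 300.] [700.7 309.3] [63.6 27.7] 46.4
[278. 192.] @78 [604.3  58.3] [176.   37.7] -8.5 @50 [609.2  58.9] [180.7  38.7] -8.5
[308. 213.] @78 [547.7 -20. ] [89.8 35.3] -9.9 @50 [551.1 -21.4] [92.2 36.3] -9.9
[154. 226.] @78 [520.1 372.1] [77.2 41.1] -0.5 @50 [522.6 381.3] [79.3 42.3] -0.5
(array([1.697, 6.039, 0.508]), array([-1.000e-03,  2.400e-02, -1.244e+00]))
```

View pics/w9.png

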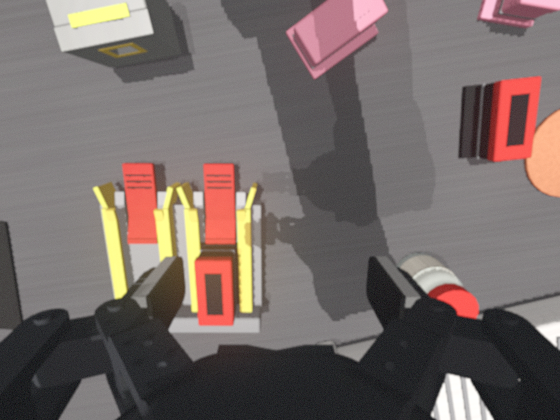

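The left flat is seated at (215,291) and measures (650,54), with the stop felt at +4 mm. On to the second flat at about (513,118).

```bash
python3 -m crank '[{"hand":0,"tx":0.3,"ty":1.1,"tz":0,"ax":0,"ay":0,"az":-0.2},{"hand":0,"tx":0.6,"ty":2.2,"tz":0,"ax":0,"ay":0,"az":-0.4},{"hand":0,"tx":0.9,"ty":3.3,"tz":0,"ax":0,"ay":0,"az":-0.6},{"hand":0,"tx":1.2,"ty":4.4,"tz":0,"ax":0,"ay":0,"az":-0.8},{"hand":0,"tx":1.5,"ty":5.4,"tz":0.2,"ax":0,"ay":0,"az":-1},{"hand":0,"tx":1.7,"ty":6.04,"tz":0.5,"ax":0,"ay":0,"az":-1.24},{"hand":0,"tx":1.7,"ty":6.04,"tz":0.5,"ax":0,"ay":0,"az":-1.24},{"hand":0,"tx":1.7,"ty":6.04,"tz":0.5,"ax":0,"ay":0,"az":-1.24},{"hand":0,"tx":1.7,"ty":6.04,"tz":0.5,"ax":0,"ay":0,"az":-1.24}]'
python3 - <<'E'
from d import *
RNG["red"]=((0,120,80),(8,255,255))
c=cam("wrist"); im=bot.capture("wrist"); cv2.imwrite("pics/w10.png",im[:,:,::-1])
for b in blobs(im,"red",500): print(np.round(b.mean(0)),*rect(c,b,.05))
print(bot.observe()["tool_pos"],delta(527,379,27,178.5))
E
```

```text
clock: 33.7
tool_pos: [0.5276, 0.3768, 0.1993]
tool_rot: [-3.141, -0.0, 3.111]
wrist_force: [0.6, 0.6, 0.0]
width: 0.0858
finger_force: 0.0
[282. 189.] [523.2 383.1] [79.  39.9] -2.4
[  6. 219.] [545.6 107. ] [56.8 15.6] -15.3
[0.52771418 0.37679641 0.19972002] (array([0.021, 0.057, 4.318]), array([-0.005,  0.003, -0.046]))
```

View pics/w10.png

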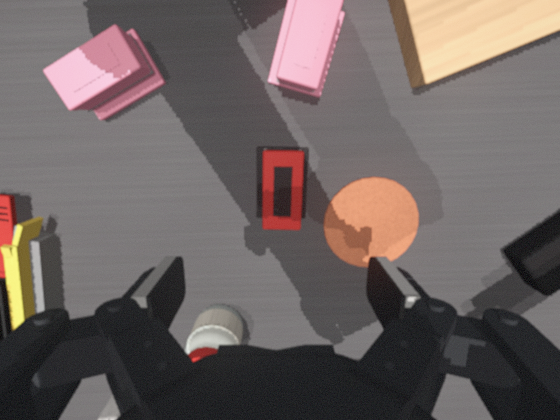

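Second flat at (282,189), with the disc to the right at (372,222) lying lower than the fingertips. Grip it.

```bash
python3 -m crank '[{"hand":0,"tx":0.08,"ty":0.13,"tz":1,"ax":0,"ay":0,"az":0.1},{"hand":0,"tx":0.08,"ty":0.13,"tz":2,"ax":0,"ay":0,"az":0.1},{"hand":0,"tx":0.08,"ty":0.13,"tz":3,"ax":0,"ay":0,"az":0.1},{"hand":0,"tx":0.08,"ty":0.13,"tz":3.9,"ax":0,"ay":0,"az":0.1},{"hand":0,"tx":0.08,"ty":0.13,"tz":4.3,"ax":0,"ay":0,"az":0.1},{"hand":0,"tx":0.08,"ty":0.13,"tz":4.3,"ax":0,"ay":0,"az":0.1},{"hand":1,"tx":0.08,"ty":0.13,"tz":4.3,"ax":0,"ay":0,"az":0.1},{"hand":1,"tx":0.08,"ty":0.13,"tz":4.3,"ax":0,"ay":0,"az":0.1},{"hand":1,"tx":0.08,"ty":0.13,"tz":4.3,"ax":0,"ay":0,"az":0.1},{"hand":1,"tx":0.08,"ty":0.13,"tz":4.3,"ax":0,"ay":0,"az":0.1},{"hand":1,"tx":0.08,"ty":0.13,"tz":4.3,"ax":0,"ay":0,"az":0.1},{"hand":1,"tx":0.08,"ty":0.13,"tz":4.3,"ax":0,"ay":0,"az":0.1},{"hand":1,"tx":0.08,"ty":0.13,"tz":4.3,"ax":0,"ay":0,"az":0.1},{"hand":1,"tx":0.08,"ty":0.13,"tz":4.3,"ax":0,"ay":0,"az":0.1}]' 80
python3 -m crank '[{"hand":1,"tx":0,"ty":0,"tz":-0.5,"ax":0,"ay":0,"az":0},{"hand":1,"tx":0,"ty":0,"tz":-1.5,"ax":0,"ay":0,"az":0},{"hand":1,"tx":0,"ty":0,"tz":-2.5,"ax":0,"ay":0,"az":0},{"hand":1,"tx":0,"ty":0,"tz":-3,"ax":0,"ay":0,"az":0},{"hand":1,"tx":0,"ty":0,"tz":-3,"ax":0,"ay":0,"az":0},{"hand":1,"tx":0,"ty":0,"tz":-3,"ax":0,"ay":0,"az":0}]'
python3 - <<'E'
from h import *
RNG["red"]=((0,120,80),(8,255,255)); s=bot.observe(); s=s["tool_pos"]; print(s)
c=cam("wrist"); im=bot.capture("wrist")
for b in blobs(im,"red",500): print(np.round(b.mean(0)),*rect(c,b,s[2]+.0191))
from d import delta
# pack front of right bay: bay (638.3,-35.7), x=-140
for z in (150,): print(delta(500,-13.6,z,170.9))
E
```

```text
clock: 35.15
tool_pos: [0.5253, 0.3845, 0.0299]
tool_rot: [3.14, 0.004, 3.103]
wrist_force: [-0.2, -0.5, 4.9]
width: 0.0365
finger_force: 82.7
clock: 35.75
tool_pos: [0.5234, 0.3836, 0.1468]
tool_rot: [-3.141, -0.001, 3.103]
wrist_force: [-0.3, -0.6, -3.6]
width: 0.0362
finger_force: 81.7
[0.52335926 0.38356007 0.14682657]
[276. 265.] [521. 383.] [79.9 39.4] -2.3
(array([ 0.177, -9.931, -0.09 ]), array([-0.02 , -0.025,  1.144]))
```

```bash
python3 -m crank '[{"hand":1,"tx":0,"ty":-1.2,"tz":-0.09,"ax":0,"ay":0,"az":0.2},{"hand":1,"tx":0,"ty":-2.4,"tz":-0.09,"ax":0,"ay":0,"az":0.3},{"hand":1,"tx":0,"ty":-3.6,"tz":-0.09,"ax":0,"ay":0,"az":0.4},{"hand":1,"tx":0.1,"ty":-4.8,"tz":-0.09,"ax":0,"ay":0,"az":0.6},{"hand":1,"tx":0.1,"ty":-6,"tz":-0.09,"ax":0,"ay":0,"az":0.8},{"hand":1,"tx":0.1,"ty":-7.2,"tz":-0.09,"ax":0,"ay":0,"az":1},{"hand":1,"tx":0.1,"ty":-8.4,"tz":-0.09,"ax":0,"ay":0,"az":1.14},{"hand":1,"tx":0.18,"ty":-9.5,"tz":-0.09,"ax":0,"ay":0,"az":1.14},{"hand":1,"tx":0.18,"ty":-9.93,"tz":-0.09,"ax":0,"ay":0,"az":1.14},{"hand":1,"tx":0.18,"ty":-9.93,"tz":-0.09,"ax":0,"ay":0,"az":1.14},{"hand":1,"tx":0.18,"ty":-9.93,"tz":0.9,"ax":0,"ay":0,"az":1.14},{"hand":1,"tx":0.18,"ty":-9.93,"tz":1.7,"ax":0,"ay":0,"az":1.14},{"hand":1,"tx":0.18,"ty":-9.93,"tz":2.05,"ax":0,"ay":0,"az":1.14},{"hand":1,"tx":0.18,"ty":-9.93,"tz":2.12,"ax":0,"ay":0,"az":1.14},{"hand":1,"tx":0.18,"ty":-9.93,"tz":2.12,"ax":0,"ay":0,"az":1.14},{"hand":1,"tx":0.18,"ty":-9.93,"tz":2.12,"ax":0,"ay":0,"az":1.14}]'
python3 - <<'E'
from d import *
RNG["red"]=((0,120,80),(8,255,255)); s=bot.observe(); s=s["tool_pos"]
c=cam("wrist"); im=bot.capture("wrist"); print(delta(500,-13.6,59,170.9))
for b in blobs(im,"red",500): print(np.round(b.mean(0)),*rect(c,b,s[2]+.0201))
E
```

```text
clock: 37.4
tool_pos: [0.5016, -0.0126, 0.0635]
tool_rot: [3.141, 0.001, 2.984]
wrist_force: [-0.6, 0.7, -3.2]
width: 0.0366
finger_force: 82.0
(array([ 0.047, -0.029,  0.121]), array([0.   , 0.019, 0.009]))
[276. 262.] [498.  -12.4] [80.9 39.5] -9.0
[409. 270.] [506.9  46. ] [27.8 24.1] -9.1
```

```bash
python3 -m crank '[{"hand":1,"tx":0.05,"ty":-0.02,"tz":0.11,"ax":0,"ay":0,"az":0},{"hand":1,"tx":0.05,"ty":-0.02,"tz":0.11,"ax":0,"ay":0,"az":0},{"hand":1,"tx":0.05,"ty":-0.02,"tz":0.11,"ax":0,"ay":0,"az":0},{"hand":1,"tx":0.05,"ty":-0.02,"tz":0.11,"ax":0,"ay":0,"az":0}]' | grep -E "pos|wrist"
python3 -m crank '[{"hand":1,"tx":-0.3,"ty":0,"tz":0,"ax":0,"ay":0,"az":0},{"hand":1,"tx":-0.6,"ty":0,"tz":0,"ax":0,"ay":0,"az":0},{"hand":1,"tx":-0.9,"ty":0,"tz":0,"ax":0,"ay":0,"az":0},{"hand":1,"tx":-1.2,"ty":0,"tz":0,"ax":0,"ay":0,"az":0},{"hand":1,"tx":-1.5,"ty":0,"tz":0,"ax":0,"ay":0,"az":0},{"hand":1,"tx":-1.5,"ty":0,"tz":0,"ax":0,"ay":0,"az":0}]'
```

```text
tool_pos: [0.499, -0.0135, 0.0587]
wrist_force: [-0.2, 0.2, -3.7]
clock: 38.45
tool_pos: [0.5559, -0.0226, 0.0581]
tool_rot: [-3.141, -0.006, 2.983]
wrist_force: [-6.1, 1.4, 2.4]
width: 0.0364
finger_force: 83.1
```

```bash
python3 -m crank '[{"hand":1,"tx":0,"ty":0,"tz":-0.02,"ax":0,"ay":0,"az":0},{"hand":1,"tx":-0.2,"ty":0,"tz":-0.02,"ax":0,"ay":0,"az":0},{"hand":1,"tx":-0.4,"ty":0,"tz":-0.02,"ax":0,"ay":0,"az":0},{"hand":1,"tx":-0.4,"ty":0,"tz":-0.02,"ax":0,"ay":0,"az":0}]'
```

```text
clock: 38.85
tool_pos: [0.5696, -0.0246, 0.0593]
tool_rot: [-3.141, -0.007, 2.983]
wrist_force: [1.2, 0.3, -2.2]
width: 0.0366
finger_force: 82.4
```

```bash
python3 -m crank '[{"hand":1,"tx":-0.25,"ty":0,"tz":0,"ax":0,"ay":0,"az":0},{"hand":1,"tx":-0.5,"ty":0,"tz":0,"ax":0,"ay":0,"az":0},{"hand":1,"tx":-0.75,"ty":0,"tz":0,"ax":0,"ay":0,"az":0},{"hand":1,"tx":-1,"ty":0,"tz":0,"ax":0,"ay":0,"az":0},{"hand":1,"tx":-1.25,"ty":0,"tz":0,"ax":0,"ay":0,"az":0},{"hand":1,"tx":-1.5,"ty":0,"tz":0,"ax":0,"ay":0,"az":0},{"hand":1,"tx":-1.7,"ty":0,"tz":0,"ax":0,"ay":0,"az":0},{"hand":1,"tx":-1.8,"ty":0,"tz":0,"ax":0,"ay":0,"az":0},{"hand":1,"tx":-1.8,"ty":0,"tz":0,"ax":0,"ay":0,"az":0},{"hand":1,"tx":-1.8,"ty":0,"tz":0,"ax":0,"ay":0,"az":0}]'
```

```text
clock: 39.85
tool_pos: [0.6435, -0.0366, 0.0582]
tool_rot: [-3.141, -0.004, 2.983]
wrist_force: [-6.6, 1.5, 0.1]
width: 0.0363
finger_force: 82.8
```

```bash
python3 -m crank '[{"hand":1,"tx":-0.04,"ty":0,"tz":0,"ax":0,"ay":0,"az":0},{"hand":1,"tx":-0.04,"ty":0,"tz":0,"ax":0,"ay":0,"az":0},{"hand":1,"tx":-0.04,"ty":0,"tz":0,"ax":0,"ay":0,"az":0}]'|grep -E "pos|wrist"
python3 -m crank '[{"hand":1,"tx":-0.04,"ty":0,"tz":0,"ax":0,"ay":0,"az":0},{"hand":1,"tx":-0.04,"ty":0,"tz":0,"ax":0,"ay":0,"az":0},{"hand":1,"tx":-0.04,"ty":0,"tz":0,"ax":0,"ay":0,"az":0}]'|grep -E "pos|wrist"
```

```text
tool_pos: [0.6445, -0.0367, 0.0583]
wrist_force: [-7.6, -0.0, 1.2]
tool_pos: [0.6446, -0.0368, 0.0584]
wrist_force: [-11.5, 1.0, 5.1]
```

```bash
python3 -m crank '[{"hand":0,"tx":0,"ty":0,"tz":0,"ax":0,"ay":0,"az":0},{"hand":0,"tx":0,"ty":0,"tz":0,"ax":0,"ay":0,"az":0},{"hand":0,"tx":0,"ty":0,"tz":0,"ax":0,"ay":0,"az":0},{"hand":0,"tx":0,"ty":0,"tz":0,"ax":0,"ay":0,"az":0},{"hand":0,"tx":0,"ty":0,"tz":-1,"ax":0,"ay":0,"az":0},{"hand":0,"tx":0,"ty":0,"tz":-2,"ax":0,"ay":0,"az":0},{"hand":0,"tx":1,"ty":0,"tz":-3,"ax":0,"ay":0,"az":0},{"hand":0,"tx":2,"ty":0,"tz":-3.8,"ax":0,"ay":0,"az":0},{"hand":0,"tx":2,"ty":-1.2,"tz":-3.8,"ax":0,"ay":0,"az":0},{"hand":0,"tx":2,"ty":-2.4,"tz":-3.8,"ax":0,"ay":0,"az":0},{"hand":0,"tx":2,"ty":-3.6,"tz":-3.8,"ax":0,"ay":0,"az":0},{"hand":0,"tx":2,"ty":-4.8,"tz":-3.8,"ax":0,"ay":0,"az":0},{"hand":0,"tx":1.6,"ty":-6,"tz":-3.8,"ax":0,"ay":0,"az":0},{"hand":0,"tx":1.6,"ty":-6,"tz":-3.8,"ax":0,"ay":0,"az":0},{"hand":0,"tx":1.6,"ty":-6,"tz":-3.8,"ax":0,"ay":0,"az":0}]'
python3 - <<'E'
from d import *
RNG["red"]=((0,120,80),(8,255,255))
c=cam("wrist"); im=bot.capture("wrist"); cv2.imwrite("pics/w11.png",im[:,:,::-1])
for b in blobs(im,"orange",100): print("wr",np.round(b.mean(0)),*rect(c,b,.024))
c=cam("top"); im=bot.capture("top"); cv2.imwrite("pics/t11.png",cv2.resize(im[140:300,230:390,::-1],None,fx=3,fy=3,interpolation=cv2.INTER_CUBIC))
for b in blobs(im,"orange",40): print("top",np.round(b.mean(0)),*rect(c,b,.024))
E
```

```text
clock: 41.95
tool_pos: [0.5473, -0.2656, 0.2112]
tool_rot: [3.141, 0.001, 2.981]
wrist_force: [0.3, 1.0, -0.5]
width: 0.0853
finger_force: 0.0
top [405. 183.] [ 632.8 -289.5] [19.9 19. ] -2.3
```

View pics/w11.png

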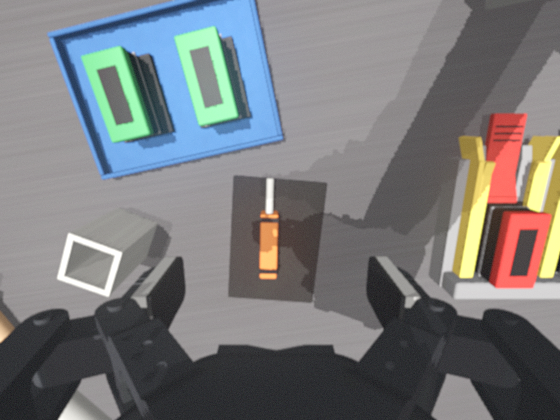

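View pics/t11.png

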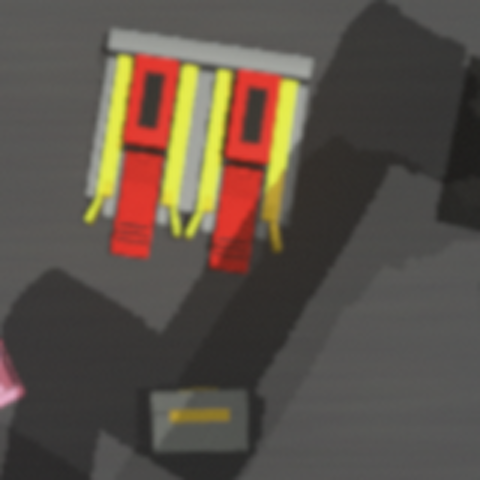

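Tray holds both green packs (115,95) and (209,78); both flats are seated with catch strips meeting the packs; offcut (90,262) is untouched; the scriber lies on the mat at (269,245), tip up towards the robot. Measure the scriber.

Run:
```python
from d import *
im=cv2.imread("pics/w11.png")[:,:,::-1].copy(); c=cam("wrist"); RNG["orange"]=((4,110,70),(20,255,255))
bs=[b for b in blobs(im,"orange",20,(240,190,300,300))]
for b in bs: print(np.round(b.mean(0)),*rect(c,b,.024))
r=rect(c,np.vstack(bs),.024); print("all",*r)
print(delta(r[0][0],r[0][1],60,180+r[2]))
RNG["blue"]=((100,80,40),(125,255,255))
# mat
h=cv2.cvtColor(im,cv2.COLOR_RGB2HSV)
print(cast(c,[[233,176],[326,183],[312,302],[229,297]],.004).mean(0), cast(c,[[269,179]],.014))
```

```text
[268. 246.] [ 614.8 -282.6] [60.1 22.2] -9.9
[268. 276.] [ 651.9 -290. ] [20.3  7.9] 80.9
[269. 215.] [ 576.  -275.7] [20.4  9.4] 80.9
all [ 613.7 -282.4] [86.1 22.2] -9.9
(array([-1.714, -0.209,  3.784]), array([0.003, 0.001, 0.143]))
[ 0.61936569 -0.27585611  0.004     ] [[ 0.53833406 -0.2696322   0.014     ]]
```

```bash
python3 -m crank '[{"hand":0,"tx":-0.9,"ty":-0.2,"tz":0,"ax":0,"ay":0,"az":0.14},{"hand":0,"tx":-1.72,"ty":-0.2,"tz":1,"ax":0,"ay":0,"az":0.14},{"hand":0,"tx":-1.72,"ty":-0.2,"tz":2,"ax":0,"ay":0,"az":0.14},{"hand":0,"tx":-1.72,"ty":-0.2,"tz":3,"ax":0,"ay":0,"az":0.14},{"hand":0,"tx":-1.72,"ty":-0.2,"tz":4,"ax":0,"ay":0,"az":0.14},{"hand":0,"tx":-1.72,"ty":-0.2,"tz":4.7,"ax":0,"ay":0,"az":0.14},{"hand":0,"tx":-1.72,"ty":-0.2,"tz":5.07,"ax":0,"ay":0,"az":0.14},{"hand":0,"tx":-1.72,"ty":-0.2,"tz":5.07,"ax":0,"ay":0,"az":0.14},{"hand":1,"tx":-1.72,"ty":-0.2,"tz":5.07,"ax":0,"ay":0,"az":0.14},{"hand":1,"tx":-1.72,"ty":-0.2,"tz":5.07,"ax":0,"ay":0,"az":0.14},{"hand":1,"tx":-1.72,"ty":-0.2,"tz":5.07,"ax":0,"ay":0,"az":0.14},{"hand":1,"tx":-1.72,"ty":-0.2,"tz":5.07,"ax":0,"ay":0,"az":0.14},{"hand":1,"tx":-1.72,"ty":-0.2,"tz":5.07,"ax":0,"ay":0,"az":0.14},{"hand":1,"tx":-1.72,"ty":-0.2,"tz":5.07,"ax":0,"ay":0,"az":0.14},{"hand":1,"tx":-1.72,"ty":-0.2,"tz":5.07,"ax":0,"ay":0,"az":0.14},{"hand":1,"tx":-1.72,"ty":-0.2,"tz":5.07,"ax":0,"ay":0,"az":0.14}]' 60
```

```text
clock: 43.65
tool_pos: [0.6147, -0.2836, 0.0099]
tool_rot: [-3.141, 0.002, 2.968]
wrist_force: [0.8, -0.6, 5.5]
width: 0.0183
finger_force: 60.6
```

```bash
python3 -m crank '[{"hand":1,"tx":0,"ty":0,"tz":-1,"ax":0,"ay":0,"az":0},{"hand":1,"tx":0,"ty":0,"tz":-2,"ax":0,"ay":0,"az":0},{"hand":1,"tx":0,"ty":0,"tz":-3,"ax":0,"ay":0,"az":0},{"hand":1,"tx":0,"ty":0,"tz":-3.5,"ax":0,"ay":0,"az":0},{"hand":1,"tx":0,"ty":0,"tz":-3.5,"ax":0,"ay":0,"az":0},{"hand":1,"tx":0,"ty":0,"tz":-3.5,"ax":0,"ay":0,"az":0}]'
python3 - <<'E'
from d import *
RNG["orange"]=((4,110,70),(20,255,255)); s=bot.observe()
c=cam("wrist"); im=bot.capture("wrist"); cv2.imwrite("pics/w12.png",im[:,:,::-1])
bs=blobs(im,"orange",20); 
for b in bs: print(np.round(b.mean(0)),np.ptp(b,0),*rect(c,b,s["tool_pos"][2]+.014))
print(delta(530,12,150,180), s["tool_pos"])
E
```

```text
clock: 44.25
tool_pos: [0.6136, -0.2829, 0.1478]
tool_rot: [3.142, -0.0, 2.968]
wrist_force: [-0.2, -0.1, -1.2]
width: 0.0179
finger_force: 59.8
[280. 265.] [ 59 115] [ 614.3 -281.3] [59.1 26.4] -11.1
[275. 195.] [47 16] [ 576.  -276.9] [20.4  7.1] 80.1
[275. 343.] [38 11] [ 651.1 -290.3] [18.9  6.5] 80.0
(array([ 3.309,  6.893, -0.07 ]), array([ 0.011, -0.025, -1.654])) [ 0.61360259 -0.28290051  0.14783279]
```

```bash
python3 -m crank '[{"hand":1,"tx":0.5,"ty":1.1,"tz":-0.07,"ax":0,"ay":0,"az":-0.3},{"hand":1,"tx":1,"ty":2.2,"tz":-0.07,"ax":0,"ay":0,"az":-0.6},{"hand":1,"tx":1.6,"ty":3.3,"tz":-0.07,"ax":0,"ay":0,"az":-0.9},{"hand":1,"tx":2.2,"ty":4.4,"tz":-0.07,"ax":0,"ay":0,"az":-1.2},{"hand":1,"tx":2.7,"ty":5.5,"tz":-0.07,"ax":0,"ay":0,"az":-1.5},{"hand":1,"tx":3.1,"ty":6.4,"tz":-0.07,"ax":0,"ay":0,"az":-1.65},{"hand":1,"tx":3.31,"ty":6.89,"tz":-0.07,"ax":0,"ay":0,"az":-1.65},{"hand":1,"tx":3.31,"ty":6.89,"tz":-0.07,"ax":0,"ay":0,"az":-1.65},{"hand":1,"tx":3.31,"ty":6.89,"tz":-0.07,"ax":0,"ay":0,"az":-1.65},{"hand":1,"tx":3.31,"ty":6.89,"tz":-0.07,"ax":0,"ay":0,"az":-1.65}]'
python3 - <<'E'
from d import *
RNG["yellow"]=((18,70,50),(36,255,255)); RNG["orange"]=((4,110,70),(20,255,255)); s=bot.observe(); print(s["tool_pos"],s["tool_rot"])
c=cam("wrist"); im=bot.capture("wrist"); cv2.imwrite("pics/w13.png",im[:,:,::-1])
for b in blobs(im,"yellow",60): print(np.round(b.mean(0)),b.min(0),b.max(0),"@80",*rect(c,b,.08),"@50",*rect(c,b,.05))
print("rod/recess proj",project(c,[[.408,.012,.05],[.408,.012,.08],[.358,.012,.08]]))
K,o,A=c; print(o)
for n in ("top","scene"):
  cc=cam(n); i2=bot.capture(n)
  for b in blobs(i2,"yellow",10): 
    q=np.round(b.mean(0)); p=project(cc,[[.383,.012,.08],[.408,.012,.05]])
    if min(np.linalg.norm(p-q,axis=1))<40: print(n,q,len(b),"@80",*rect(cc,b,.08),"@50",*rect(cc,b,.05))
E
```

```text
clock: 45.3
tool_pos: [0.5306, 0.0104, 0.1503]
tool_rot: [-3.141, -0.002, 3.14]
wrist_force: [-0.2, -0.2, -0.8]
width: 0.0186
finger_force: 59.8
[0.53058614 0.01044975 0.15026133] [-3.14121445e+00 -1.54677881e-03  3.14011949e+00]
[207. 263.] [189 194] [226 308] @80 [558.7 -48. ] [93.5 28. ] 6.6 @50 [572.1 -56.2] [106.6  32. ] 6.6
[371. 260.] [351 220] [393 296] @80 [563.   82.1] [63.9 17.5] -15.3 @50 [577.   92.3] [72.9 20. ] -15.3
[280.  36.] [257  29] [304  44] @80 [410.4  13.2] [29.4  8. ] -88.6 @50 [402.9  13.7] [33.5  9.2] -88.6
[269. 224.] [257 216] [288 240] @80 [537.    7.5] [22.9 18.7] 89.9 @50 [547.3   7.2] [26.1 21.3] 89.9
[253. 330.] [246 309] [257 347] @80 [622.8 -10. ] [35.8  9.1] -0.1 @50 [645.3 -12.8] [40.9 10.3] -0.1
[304. 235.] [298 211] [315 254] @80 [542.2  29.9] [35.5 10.5] 23.2 @50 [553.3  32.7] [40.5 12. ] 23.2
rod/recess proj [[278.1749953   44.72078922]
 [278.6358275   32.53625094]
 [278.7523448  -63.5423836 ]]
[0.46370836 0.00972107 0.29293199]
scene [265. 185.] 14 @80 [386.3  27.1] [13.5 12.9] 84.8 @50 [348.7  29.9] [14.  13.4] 84.8
```

Run:
```python
from d import *
RNG["yellow"]=((15,70,50),(36,255,255))
s=bot.observe(); K,o,A=cam("wrist"); T=R.from_euler("xyz",s["tool_rot"]).as_matrix(); ro=T.T@(o-s["tool_pos"]); RA=T.T@A
def at(p,r): t=R.from_euler("xyz",r).as_matrix(); return K,np.array(p)+t@ro,t@RA
V={"w13":(s["tool_pos"],s["tool_rot"],(240,15,320,60)),"w8":([.51305,.07594,.06366],[3.141,.001,2.983],(30,15,170,95)),"w9":([.5563,.1334,.2238],[3.138,.006,2.988],(95,36,150,65)),"w2":([.5502,.0196,.2501],[-3.142,0,2.98],(215,30,280,60))}
M=[];B=[]
for n,(p,r,roi) in V.items():
    c=at(p,r); im=cv2.imread(f"pics/{n}.png")[:,:,::-1].copy()
    for b in blobs(im,"yellow",30,roi):
        x,y,w,h=cv2.boundingRect(b.astype(np.int32)); print(n,(x,y,w,h),"@50",*rect(c,b,.05))
        m=cv2.minAreaRect(b.astype(np.float32))[0]
        d=c[2]@np.linalg.inv(K)@[m[0],m[1],1]; d/=np.linalg.norm(d); P=np.eye(3)-np.outer(d,d); M.append(P);B.append(P@c[1])
print("tri",np.linalg.lstsq(np.vstack(M),np.hstack(B),rcond=None)[0])
```

```text
w13 (257, 29, 48, 16) @50 [403.3  13.6] [33.6  9.2] -88.6
w8 (50, 37, 104, 32) @50 [402.7  11. ] [47.1 10.5] -88.9
w9 (98, 42, 49, 16) @50 [402.8  12. ] [44.2 10.9] -88.6
w2 (229, 38, 35, 15) @50 [402.9  13.3] [34.2  9.4] -88.0
tri [0.40417319 0.013644   0.0549428 ]
```

```bash
python3 d.py 489.5 15.1 46 181.4; python3 d.py 489.5 15.1 46 180
```

```text
[1.038 0.119 2.623] [-0.002 -0.004 -0.253]
[1.038 0.119 2.623] [-0.002 -0.004 -0.02 ]
```

```bash
python3 -m crank '[{"hand":1,"tx":0.6,"ty":0.12,"tz":0,"ax":0,"ay":0,"az":-0.25},{"hand":1,"tx":1.04,"ty":0.12,"tz":0,"ax":0,"ay":0,"az":-0.25},{"hand":1,"tx":1.04,"ty":0.12,"tz":0,"ax":0,"ay":0,"az":-0.25},{"hand":1,"tx":1.04,"ty":0.12,"tz":0.8,"ax":0,"ay":0,"az":-0.25},{"hand":1,"tx":1.04,"ty":0.12,"tz":1.5,"ax":0,"ay":0,"az":-0.25},{"hand":1,"tx":1.04,"ty":0.12,"tz":2.1,"ax":0,"ay":0,"az":-0.25},{"hand":1,"tx":1.04,"ty":0.12,"tz":2.5,"ax":0,"ay":0,"az":-0.25},{"hand":1,"tx":1.04,"ty":0.12,"tz":2.62,"ax":0,"ay":0,"az":-0.25},{"hand":1,"tx":1.04,"ty":0.12,"tz":2.62,"ax":0,"ay":0,"az":-0.25},{"hand":1,"tx":1.04,"ty":0.12,"tz":2.62,"ax":0,"ay":0,"az":-0.25}]'
python3 - <<'E'
from d import *
RNG["orange"]=((4,110,70),(20,255,255))
c=cam("wrist"); im=bot.capture("wrist"); cv2.imwrite("pics/w14.png",im[:,:,::-1]); s=bot.observe()
for b in blobs(im,"orange",20): print(np.round(b.mean(0)),*rect(c,b,s["tool_pos"][2]+.014))
RNG["yellow"]=((15,70,50),(36,255,255))
for b in blobs(im,"yellow",60,(150,0,420,120)): print("Y",b.min(0),b.max(0),*rect(c,b,.05),*rect(c,b,.065))
print("tip",project(c,[s["tool_pos"]+[-.08,-.002,.004]]))
E
```

```text
clock: 46.45
tool_pos: [0.4905, 0.0158, 0.0473]
tool_rot: [-3.141, 0.002, -3.116]
wrist_force: [0.5, -0.9, -1.3]
width: 0.0183
finger_force: 59.8
[276. 270.] [490.3  15.3] [58.3 20.4] 1.7
[275. 195.] [452.3  14.2] [19.5  7.1] -88.6
[276. 343.] [528.7  16.6] [19.4  7.1] -88.6
Y [198   0] [357   8] [376.9  13.1] [63.9  2.8] -88.5 [381.8  13.1] [57.   2.5] -88.5
Y [234  67] [320  81] [402.8  13.6] [36.3  5.5] -88.5 [405.   13.5] [32.4  4.9] -88.5
tip [[277.30895922  93.36994036]]
```

```bash
python3 -m crank '[{"hand":1,"tx":0.1,"ty":0,"tz":0,"ax":0,"ay":0,"az":0},{"hand":1,"tx":0.2,"ty":0,"tz":0,"ax":0,"ay":0,"az":0},{"hand":1,"tx":0.3,"ty":0,"tz":0,"ax":0,"ay":0,"az":0},{"hand":1,"tx":0.3,"ty":0,"tz":0,"ax":0,"ay":0,"az":0}]'|grep -E "pos|wrist"
python3 -m crank '[{"hand":1,"tx":0.07,"ty":0,"tz":0,"ax":0,"ay":0,"az":0},{"hand":1,"tx":0.14,"ty":0,"tz":0,"ax":0,"ay":0,"az":0},{"hand":1,"tx":0.14,"ty":0,"tz":0,"ax":0,"ay":0,"az":0}]'|grep -E "pos|wrist"
```

```text
tool_pos: [0.4763, 0.0159, 0.0466]
wrist_force: [-0.7, 0.6, -0.4]
tool_pos: [0.4725, 0.0157, 0.0468]
wrist_force: [2.6, -0.5, -0.6]
```

```bash
python3 -m crank '[{"hand":1,"tx":0.07,"ty":0,"tz":0,"ax":0,"ay":0,"az":0},{"hand":1,"tx":0.14,"ty":0,"tz":0,"ax":0,"ay":0,"az":0},{"hand":1,"tx":0.14,"ty":0,"tz":0,"ax":0,"ay":0,"az":0}]'|grep -E "pos|wrist"
python3 -m crank '[{"hand":1,"tx":0.05,"ty":0,"tz":0,"ax":0,"ay":0,"az":0},{"hand":1,"tx":0.05,"ty":0,"tz":0,"ax":0,"ay":0,"az":0},{"hand":1,"tx":0.05,"ty":0,"tz":0,"ax":0,"ay":0,"az":0}]'|grep -E "pos|wrist"
```

```text
tool_pos: [0.4673, 0.0155, 0.047]
wrist_force: [4.7, 0.1, -1.1]
tool_pos: [0.4671, 0.0155, 0.0474]
wrist_force: [7.4, 1.5, -2.7]
```

Bottomed out at 7.4 N. Hold for half a second, then withdraw and lift.

```bash
python3 -m crank '[{"hand":1,"tx":0.03,"ty":0,"tz":0,"ax":0,"ay":0,"az":0},{"hand":1,"tx":0.03,"ty":0,"tz":0,"ax":0,"ay":0,"az":0},{"hand":1,"tx":0.03,"ty":0,"tz":0,"ax":0,"ay":0,"az":0},{"hand":1,"tx":0.03,"ty":0,"tz":0,"ax":0,"ay":0,"az":0},{"hand":1,"tx":0.03,"ty":0,"tz":0,"ax":0,"ay":0,"az":0}]'|grep -E "pos|wrist|width"
python3 -m crank '[{"hand":1,"tx":-0.2,"ty":0,"tz":0,"ax":0,"ay":0,"az":0},{"hand":1,"tx":-0.4,"ty":0,"tz":0,"ax":0,"ay":0,"az":0},{"hand":1,"tx":-0.58,"ty":0,"tz":0,"ax":0,"ay":0,"az":0},{"hand":1,"tx":-0.58,"ty":0,"tz":0,"ax":0,"ay":0,"az":0},{"hand":1,"tx":-0.58,"ty":0,"tz":-1,"ax":0,"ay":0,"az":0},{"hand":1,"tx":-0.58,"ty":0,"tz":-2,"ax":0,"ay":0,"az":0},{"hand":1,"tx":-0.8,"ty":0,"tz":-2.7,"ax":0,"ay":0,"az":0},{"hand":1,"tx":-0.8,"ty":0,"tz":-2.7,"ax":0,"ay":0,"az":0},{"hand":1,"tx":-0.8,"ty":0,"tz":-2.7,"ax":0,"ay":0,"az":0}]'
python3 - <<'E'
from d import *
RNG["orange"]=((4,110,70),(20,255,255))
c=cam("wrist"); im=bot.capture("wrist"); s=bot.observe()
for b in blobs(im,"orange",20): print(np.round(b.mean(0)),*rect(c,b,s["tool_pos"][2]+.014))
print(s["tool_pos"],delta(614.5,-281,150,170))
E
```

```text
tool_pos: [0.467, 0.0155, 0.0478]
wrist_force: [8.6, 0.7, -2.7]
width: 0.0185
clock: 49.2
tool_pos: [0.4945, 0.0163, 0.1544]
tool_rot: [-3.141, -0.0, -3.116]
wrist_force: [-0.2, 0.2, -0.6]
width: 0.0185
finger_force: 59.8
[274. 269.] [495.1  14.9] [59.1 22.5] 2.6
[275. 196.] [456.9  14.6] [19.7  6.7] -88.5
[276. 343.] [533.5  16.9] [19.1  6.5] -88.6
[0.49351094 0.0163964  0.15333589] (array([-2.832, -7.511,  0.075]), array([-1.000e-03, -2.500e-02,  1.914e+00]))
```

```bash
python3 -m crank '[{"hand":1,"tx":-0.4,"ty":-1.1,"tz":0.07,"ax":0,"ay":0,"az":0.3},{"hand":1,"tx":-0.8,"ty":-2.2,"tz":0.07,"ax":0,"ay":0,"az":0.6},{"hand":1,"tx":-1.2,"ty":-3.3,"tz":0.07,"ax":0,"ay":0,"az":0.9},{"hand":1,"tx":-1.6,"ty":-4.4,"tz":0.07,"ax":0,"ay":0,"az":1.2},{"hand":1,"tx":-2,"ty":-5.5,"tz":0.07,"ax":0,"ay":0,"az":1.5},{"hand":1,"tx":-2.5,"ty":-6.6,"tz":0.07,"ax":0,"ay":0,"az":1.8},{"hand":1,"tx":-2.83,"ty":-7.5,"tz":0.07,"ax":0,"ay":0,"az":1.91},{"hand":1,"tx":-2.83,"ty":-7.5,"tz":0.07,"ax":0,"ay":0,"az":1.91},{"hand":1,"tx":-2.83,"ty":-7.5,"tz":1.2,"ax":0,"ay":0,"az":1.91},{"hand":1,"tx":-2.83,"ty":-7.5,"tz":2.2,"ax":0,"ay":0,"az":1.91},{"hand":1,"tx":-2.83,"ty":-7.5,"tz":3,"ax":0,"ay":0,"az":1.91},{"hand":1,"tx":-2.83,"ty":-7.5,"tz":3.4,"ax":0,"ay":0,"az":1.91},{"hand":1,"tx":-2.83,"ty":-7.5,"tz":3.5,"ax":0,"ay":0,"az":1.91},{"hand":1,"tx":-2.83,"ty":-7.5,"tz":3.5,"ax":0,"ay":0,"az":1.91},{"hand":1,"tx":-2.83,"ty":-7.5,"tz":3.5,"ax":0,"ay":0,"az":1.91}]'; python3 d.py 614.5 -281 10.3 170
```

```text
clock: 50.75
tool_pos: [0.6161, -0.2805, 0.0152]
tool_rot: [-3.141, 0.001, 2.968]
wrist_force: [0.4, -0.6, -0.3]
width: 0.0181
finger_force: 59.8
[ 0.036 -0.018  0.122] [-0.003  0.007  0.006]
```

```bash
python3 -m crank '[{"hand":1,"tx":0,"ty":0,"tz":0.06,"ax":0,"ay":0,"az":0},{"hand":1,"tx":0,"ty":0,"tz":0.11,"ax":0,"ay":0,"az":0},{"hand":1,"tx":0,"ty":0,"tz":0.11,"ax":0,"ay":0,"az":0},{"hand":1,"tx":0,"ty":0,"tz":0.11,"ax":0,"ay":0,"az":0}]'|grep -E "pos|wrist"
python3 -m crank '[{"hand":0.6,"tx":0,"ty":0,"tz":0,"ax":0,"ay":0,"az":0},{"hand":0.4,"tx":0,"ty":0,"tz":0,"ax":0,"ay":0,"az":0},{"hand":0.2,"tx":0,"ty":0,"tz":0,"ax":0,"ay":0,"az":0},{"hand":0.1,"tx":0,"ty":0,"tz":0,"ax":0,"ay":0,"az":0},{"hand":0,"tx":0,"ty":0,"tz":-0.3,"ax":0,"ay":0,"az":0},{"hand":0,"tx":0,"ty":0,"tz":-1.2,"ax":0,"ay":0,"az":0},{"hand":0,"tx":0,"ty":0,"tz":-2.4,"ax":0,"ay":0,"az":0},{"hand":0,"tx":0,"ty":0,"tz":-3.6,"ax":0,"ay":0,"az":0},{"hand":0,"tx":0.5,"ty":0,"tz":-4.8,"ax":0,"ay":0,"az":0},{"hand":0,"tx":0.5,"ty":0,"tz":-4.8,"ax":0,"ay":0,"az":0},{"hand":0,"tx":0.5,"ty":0,"tz":-4.8,"ax":0,"ay":0,"az":0}]'
python3 - <<'E'
from d import *
RNG["orange"]=((4,110,70),(20,255,255)); RNG["green"]=((45,80,50),(85,255,255)); RNG["red"]=((0,120,80),(8,255,255))
c=cam("wrist"); im=bot.capture("wrist")
for b in blobs(im,"orange",20): print("scr",np.round(b.mean(0)),*rect(c,b,.024))
for b in blobs(im,"green",200): print("full",np.round(b.mean(0)),*rect(c,b,.055))
c=cam("top"); im=bot.capture("top")
for b in blobs(im,"green",40): print("full",np.round(b.mean(0)),*rect(c,b,.055))
for b in blobs(im,"red",40): print("red",np.round(b.mean(0)),*rect(c,b,.05))
c=cam("scene"); im=bot.capture("scene")
for b in blobs(im,"red",40): print("red s",np.round(b.mean(0)),*rect(c,b,.078))
for b in blobs(im,"green",40): print("full s",np.round(b.mean(0)),*rect(c,b,.055))
E
```

```text
tool_pos: [0.6159, -0.2807, 0.0103]
wrist_force: [-0.6, 0.5, -0.9]
clock: 52.25
tool_pos: [0.5971, -0.2779, 0.2054]
tool_rot: [-3.14, 0.005, 2.967]
wrist_force: [-0.4, 1.0, -0.6]
width: 0.0851
finger_force: 0.0
scr [276. 204.] [ 615.5 -281.4] [59.3 22.2] -9.5
scr [276. 237.] [ 652.9 -287.9] [20.4  7.2] 80.0
scr [276. 171.] [ 578.1 -274.2] [20.3  6.4] 80.0
scr [509. 122.] [574.3 -30.7] [53.1 12.5] 3.8
full [110.  39.] [ 438.3 -393.6] [72.2 42.2] 3.7
full [210.  32.] [ 444.7 -309. ] [54.2 39.6] 3.6
full [420. 257.] [ 431.2 -311.1] [78.8 44.8] 3.5
red [311. 196.] [594.9 -28.4] [181.   38.6] -10.3
red [277. 191.] [608.6  59. ] [181.8  38.7] -8.5
red [185. 153.] [716.4 306.9] [54.8 53.4] 45.9
red s [533.  73.] [-346.1 1227.9] [1448.7  148. ] -34.3
red s [249. 253.] [625.4 -32.7] [126.8  41.5] -10.8
red s [287. 255.] [639.7  54.7] [125.1  38.1] -8.4
red s [398. 267.] [702.9 300.5] [60.  55.8] -5.3
full s [138. 213.] [ 437.6 -309.2] [91.  40.8] 5.8
full s [104. 215.] [ 438.6 -394.6] [91.5 42.3] 4.0
```

The scriber lies back at its place on the mat, the packs sit in the tray, and both flats are home on their catches (an unlatched one would have been pushed out). Handing in.

Run:
```python
from station import bot
print(bot.job_done())
```

```text
the job is handed in; nothing more can be done
None
```

I handed the job in at about 52 s: both charged packs are in the tray, both flats are in the bays, the button was pressed to its stop and held, and the scriber is back on the mat. I inferred that the catches are up because the packs stayed seated, and the hand-in returned no verdict.

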